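# Drift the sleeve out of a suspension link and hang the drift on its rail

## Task

Slide the catch tray along the bench until it lies under the big eye of the link in the vise, then take the drift that fits the bore and push the steel sleeve down and out of the far side, so that it drops into the tray; do not touch the sleeve with the gripper or let it land on the bench. Draw the drift back out and put it away: enter it at the open end of the slotted tool rail, slide it home to the closed end and leave it hanging by its knob. Leave the thin drift, the can and the wrench alone.

Things in the scene. Friction and masses are not known exactly. Their poses are not given: they have to be found in the camera images.
- bore (a point): Centre of the upper mouth of the big eye's bore. Bore vertical, 47 mm wide, 54 mm long, open below. The eye is a dark steel ring, 72 mm outside, its upper face 154 mm and lower face 100 mm above the bench. x points away from the robot, y to its left; the link's shank runs from the eye along -y into the vise.
- vise: Grey bench vise fixed to the bench, holding the link; jaw tops 143 mm high. Origin: centre of its round foot (radius 60 mm, 16 mm high). The eye overhangs it, axis 130 mm along its +y: a tray pushed along -y until it stops at the foot lies under the eye. Screw and handle point along -x, to 150 mm, below 130 mm. A threaded stub of the link ends at y = -75 mm.
- sleeve_mid (a point): Middle of the steel sleeve, a tube 44 mm outside, 30 mm inside, 60 mm long, axis z, 0.28 kg. It starts in the bore, standing out 3 mm above and below the eye.
- sleeve: The same sleeve; origin: centre of its lower end. A rubber seal lip, 7 to 17 mm above the eye's lower face, grips it: it takes a push of 10 to 20 N to move it, until its upper end is below the lip; then it drops.
- tray: Loose open catch tray of sheet steel, 130 mm (its x) by 160 mm (its y), 36 mm high; floor and walls 4 mm, with a rolled rim 8 mm wide that stands 4 mm out all round; 0.3 to 0.6 kg. Origin: centre of its underside. It starts on the bench to the left (+y) of the eye.
- drift_knob (a point): Centre of the knob of the drift that fits: turned aluminium, 182 mm long, 0.4 to 0.6 kg, starting upright on its nose; z up along it. From the nose: barrel 38 mm diameter, 110 mm long (bears on the sleeve's end, passes the bore); neck 18 mm diameter, 24 mm long; knob 36 mm diameter, 48 mm long, where it is grasped. This point is 158 mm above the nose, 24 mm above the knob's underside.
- drift_nose (a point): Centre of the flat lower face of the same drift's barrel.
- thin_drift_knob (a point): Centre of the knob of the thin drift: the same but for a barrel of only 25 mm diameter, which would slip through the sleeve. It stands upright about 110 mm from the other; which of the two is on the left varies.
- rail_mouth (a point): Middle of the slot's open end, level with the rail's upper face, 165 mm above the bench. x runs along the slot from the open to the closed end (roughly to the robot's right), z up. The rail is two dark steel prongs, 6 mm thick, with a 26 mm slot between them; 22 mm deep lips on the outer edges, 78 mm apart. The drift's neck runs in the slot, barrel below, knob above the prongs.
- rail_home (a point): Place of the drift's axis when home, level with the rail's upper face, 100 mm along x from rail_mouth, same axes; the neck meets the closed end 1 mm further. Hanging, the knob's underside rests on the prongs: knob centre 24 mm above this point. A green bracket fixed to the bench carries the closed end; its base plate is 8 mm high. Nothing stands above the upper face.
- can: A grey can, 68 mm diameter, 95 mm high, right of and behind the vise. Origin: centre of its underside.
- wrench: A steel wrench, 190 mm long, lying on the bench on the left. Origin on its underside.
Mind the look-alikes: they are no part of the job. What is meant by the tray is not purple, and is the smaller of those in its own colour.

How it is judged:
On the way, in this order (a step that is already met when the one before it is completed fails the run):
1. the tray lies flat under the eye: the bore's axis is over the tray, at least 25 mm inside its edges (x of bore in the frame of tray between -0.04 and 0.04 m and y of bore in the frame of tray between -0.055 and 0.055 m and angle between tray's own z axis and vertical below 0.1 rad), for 0.2 s.
2. the drift, in the bore and bearing on the sleeve, has pushed it down by at least 15 mm (z of sleeve_mid in the frame of bore between -0.085 and -0.042 m and z of drift_nose in the frame of bore below -0.01 m and horizontal distance between drift_nose and bore below 0.008 m and distance between drift_nose and sleeve_mid below 0.04 m), for 0.05 s.
3. the sleeve has dropped into the tray (x of sleeve_mid in the frame of tray between -0.062 and 0.062 m and y of sleeve_mid in the frame of tray between -0.077 and 0.077 m and z of sleeve_mid in the frame of tray between 0 and 0.05 m), for 0.2 s.
At the end, for the whole second after the job is handed in: The sleeve lies in the tray, the tray flat on the bench; the drift hangs upright (within 0.1 rad) by its knob on the prongs, its axis within 12 mm of home along the slot and 8 mm across, its knob centre 18 to 30 mm above the rail (all of step 3 and x of drift_knob in the frame of rail_home between -0.012 and 0.01 m and y of drift_knob in the frame of rail_home between -0.008 and 0.008 m and z of drift_knob in the frame of rail_home between 0.018 and 0.03 m and angle between each of drift_knob, tray's own z axis and vertical below 0.1 rad and height (world z) of tray below 0.01 m); the robot touches nothing.
It fails at once if the gripper touches the sleeve (contact force between the fingers and sleeve above 0.5 N).
It fails at once if the sleeve lands on the bench (height (world z) of sleeve_mid below 0.055 m and not (x of sleeve_mid in the frame of tray between -0.062 and 0.062 m and y of sleeve_mid in the frame of tray between -0.077 and 0.077 m)).
It fails at once if the tray is lifted more than 20 mm off the bench instead of slid (height (world z) of tray above 0.02 m).
It fails at once if the thin drift is moved more than 25 mm or tipped (distance of thin_drift_knob from where it was at the start of the episode above 0.025 m or angle between thin_drift_knob's own z axis and vertical above 0.3 rad).
It fails at once if the can or the wrench is moved more than 25 mm (distance of any of can, wrench from where it was at the start of the episode above 0.025 m).
It also fails if it takes over 69 s, if anything falls off the work surface, if the arm or the gripper's body presses on something with over 40 N, if the wrist force passes 120 N, or if a joint passes its speed limit or range.

## Robot

A 6-joint arm with a two-finger parallel gripper is mounted at the origin on the work surface. World frame = base frame: x ahead of the robot, y to its left, z up, the work surface at z = 0. Lengths are in m, angles in rad, forces in N, time in s.
With the tool pointing down it reaches from about 0.4 to 0.825 m from the base axis. Payload 7 kg.
Tool frame: the origin (TCP) lies at the very end of the fingers, on their centre line; the grasp point (between the pads) lies 19 mm behind it; y points along the fingers, x is the direction in which the jaws open and shut, and the axes are right-handed (so a half turn about y gives the same grasp; the last joint's range is limited). The gripper opens to 88 mm and grips with 3 to 60 N. Pads are 19 mm wide; open, the fingers measure 130 mm over their backs; the gripper's body (78 mm by 193 mm) begins 47 mm behind the grasp point.
Start: joints at [1.511, 0.359, 0.012, 0, -1.224, -0.288], TCP at [0.23, 0.635, 0.227] pointing down, gripper open.
Joint ranges: [-3.07, 3.07], [-1.43, 2.12], [-1.02, 1.25], [-3.03, 1.67], [-3.05, -0], [-3.03, 3.03]. Speed limits (rad/s): [2.39, 2.39, 3.01, 3.14, 3.14, 3.14].

## Interface

Orientations are given as a rotation vector (axis times angle).
In Python, from workcell import arm, imaging gives the robot as it stands. The module is installed in compiled form; this text tells all that it offers.
- The arm moves only by the tool play_rows, never from a script. Its argument "series" is a list that holds one entry, the list of rows, each a list of 5 numbers: the gripper command: -1 is shut, 1 is fully open, values between are in proportion, then the shift along the tool's x, y, z in units of 25 mm (1.0 is 25 mm), then the turn about the tool's y in rad. A call has exactly 10 rows; each row shifts and turns the commanded pose from where the row before left it, along the tool's axes as they then stand; what a row does not reach is not made up. A row lasts 1/10 s, in which the tool goes at most 50 mm and 8.59 degrees, less where a joint would pass 70% of its speed; a pose out of reach is approached as far as the arm can. A call is refused whole if a number of a shift passes 1 or a number of a turn 0.15, either way. A call with a gripper value outside its range is refused whole. The fingers move at their own pace and stop on an object; "squeeze" is the grip in N (left out, the last holds). Time passes only in rows, so rows that do not move let the fingers close, or fill a call up. It gives the time, the measured TCP pose, the force and the opening at its end, in the units of the state.
- arm.get_state(): the state, without advancing time (a new reading comes with each control period).
- imaging.snapshot(name): name is "scene" or "top"; returns the picture (420x560x3 uint8, red, green, blue); there is no depth.
- imaging.camera_model(name): a dict with "fov_y" (degrees; the focal length in pixels is half the picture's height over the tangent of half this angle, whatever the lens; pixels are square), "cx", "cy" (the principal point, pixels), "position" and "orientation" of the camera in the world. Camera axes: x right, y up, looking along -z (the intrinsics and any distortion apply to the point x, -y, -z); pixel columns grow to the right and rows downward; lengths in m; the calibration is good to about 2 mm. A picture is of the moment at which its call begins. camera_model takes no time and is no camera call.
- arm.finish_job(): hands the job in, once; it reports no verdict.
The state is a dict: "time_s": time; "qpos": joint angles; "joint_velocities": joint speeds; "tau": joint torques, N m; "tcp_pos": TCP position; "ee_rot": TCP orientation; "wrist_force": force on the tool from outside, world axes, zero at the start; "wrist_torque": the same for the moment, N m; "opening": finger opening in m.
Only numpy, scipy, OpenCV 4.12 (cv2) and the standard library are available. Lean on these libraries where they do the work, as an engineer would, in place of code of your own. Each camera call takes 0.05 s, during which the arm holds its last target.

## Working session

There is one attempt and no reset: what is moved stays moved. The work goes in short steps, Python scripts to look and compute and a tool call to move; the robot and the scene stay as the last step left them, time stands still between calls to the robot, and variables do not carry over. Pictures are saved under pics/ and viewed, and the job is handed in when it is done.

Besides the shell and the picture viewer there is one more tool, called by a JSON object that holds its "api" and its "payload". play_rows: Moves the arm, as the interface text tells. Its arguments: {"type":"object","properties":{"series":{"type":"array","items":{"type":"array","items":{"type":"array","items":{"type":"number"}}}},"squeeze":{"type":"number"}},"required":["series"]}

```bash
mkdir -p pics; ls; python3 - <<'E'
from workcell import arm, imaging
import cv2
print(arm.get_state())
for n in("scene","top"):
    print(imaging.camera_model(n)); cv2.imwrite(f"pics/{n}0.png",imaging.snapshot(n)[:,:,::-1])
E
```

```text
pics
{'time_s': 0.0, 'qpos': array([ 1.51108057e+00,  3.59395734e-01,  1.10737785e-02, -3.41970171e-04,
       -1.22410284e+00, -2.88100014e-01]), 'joint_velocities': array([-1.25886967e-03, -5.41547097e-07, -1.60951961e-04,  8.00238468e-04,
        4.11502874e-04, -3.68775997e-04]), 'tau': array([-2.18263383e-03, -5.82717276e+01,  2.93053025e+01,  6.99723065e+00,
        6.76953845e-03, -1.62989627e-04]), 'tcp_pos': array([0.22993253, 0.63411709, 0.22562493]), 'ee_rot': array([-1.02537645,  1.46005562, -1.46197416]), 'wrist_force': array([-0.15367404,  0.44695668, -0.01984734]), 'wrist_torque': array([0.03296903, 0.0038987 , 0.01354226]), 'opening': 0.08752863468295251}
{'fov_y': 45.474087540084454, 'cx': 282.6409394887657, 'cy': 211.46678906660657, 'position': array([0.97420296, 0.71219106, 1.11827777]), 'orientation': array([0.31021997, 0.86135876, 2.34893868])}
{'fov_y': 47.59390645424615, 'cx': 271.9942769894849, 'cy': 211.14697805842144, 'position': array([0.17998446, 0.06337265, 1.45623684]), 'orientation': array([ 0.1513554 , -0.15991555, -1.57593416])}
```

View pics/scene0.png

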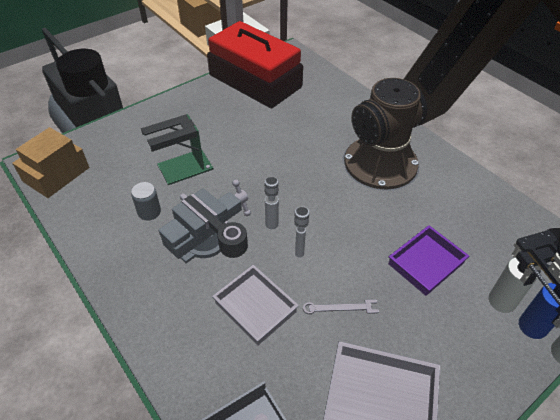

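View pics/top0.png

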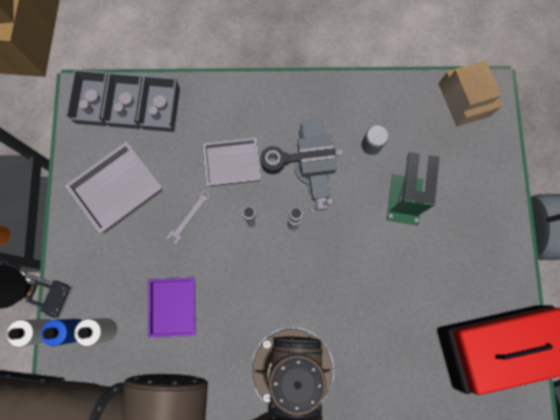

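The scene view shows the vise with its eye at about (233,238), the small grey tray at (256,303), drifts at (271,200) and (301,230), and the rail at (170,140). In the top view the eye is at (272,158), the tray at (232,162), the drifts at (249,213) and (296,215), and the rail at (420,180). I'll zoom in.

```bash
cat > h.py <<'E'
import numpy as np, cv2
from scipy.spatial.transform import Rotation as R
from workcell import arm, imaging
def K(c):
    f=210/np.tan(np.radians(c["fov_y"])/2); return f
def proj(n,p):
    c=imaging.camera_model(n);p=np.atleast_2d(p)
    q=(p-c["position"])@R.from_rotvec(c["orientation"]).as_matrix()
    f=K(c); return np.c_[c["cx"]+f*q[:,0]/-q[:,2], c["cy"]-f*q[:,1]/-q[:,2]]
def ray(n,u):
    c=imaging.camera_model(n);f=K(c)
    d=np.array([(u[0]-c["cx"])/f,-(u[1]-c["cy"])/f,-1.]); return c["position"],R.from_rotvec(c["orientation"]).as_matrix()@d
def unproj(n,u,z):
    o,d=ray(n,u); return o+d*(z-o[2])/d[2]
def tri(u,v):
    o1,d1=ray("scene",u);o2,d2=ray("top",v);d1/=np.linalg.norm(d1);d2/=np.linalg.norm(d2)
    s=np.linalg.lstsq(np.c_[d1,-d2],o2-o1,rcond=None)[0]
    a=o1+s[0]*d1;b=o2+s[1]*d2; return (a+b)/2,np.linalg.norm(a-b)
def crop(img,x0,y0,x1,y1,k,out):
    c=cv2.resize(img[y0:y1,x0:x1],None,fx=k,fy=k,interpolation=cv2.INTER_CUBIC)
    s=10
    for x in range((x0+s-1)//s*s,x1,s):
        cv2.line(c,((x-x0)*k,0),((x-x0)*k,6),(0,0,255),1)
        if x%20==0: cv2.putText(c,str(x),((x-x0)*k,16),0,.35,(0,255,255),1)
    for y in range((y0+s-1)//s*s,y1,s):
        cv2.line(c,(0,(y-y0)*k),(6,(y-y0)*k),(0,0,255),1)
        if y%20==0: cv2.putText(c,str(y),(8,(y-y0)*k+4),0,.35,(0,255,255),1)
    cv2.imwrite(out,c)
E
python3 - <<'E'
from h import *
s=cv2.imread("pics/scene0.png");t=cv2.imread("pics/top0.png")
crop(s,125,105,325,255,4,"pics/s1.png");crop(s,190,225,390,355,4,"pics/s2.png")
crop(t,195,115,345,227,5,"pics/t1.png");crop(t,350,110,470,230,5,"pics/t2.png")
print(proj("scene",[[0,0,0],[.23,.635,.227]]),proj("top",[[0,0,0],[.23,.635,.227]]))
E
```

```text
[[380.95806976 162.66147719]
 [542.62700007 302.58701833]] [[292.18513459 369.17561365]
 [ 44.97374999 289.18213554]]
```

View pics/s1.png

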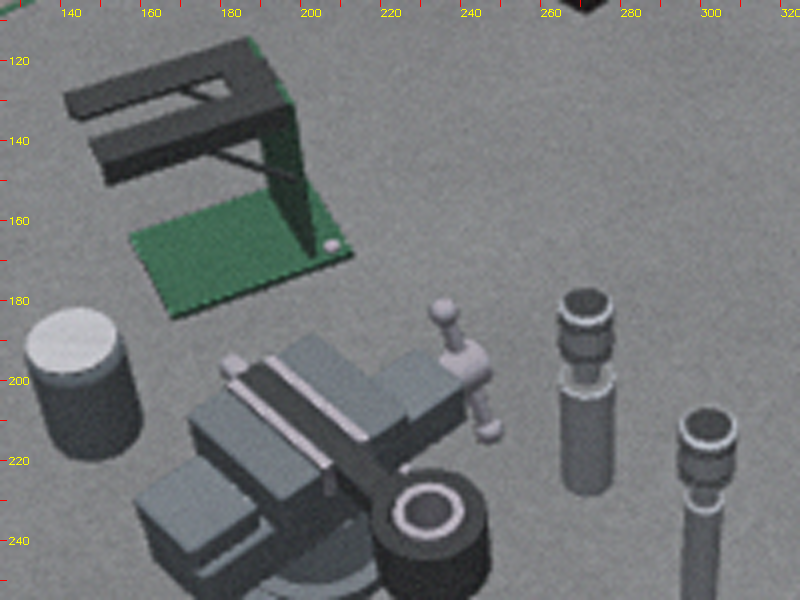

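View pics/s2.png

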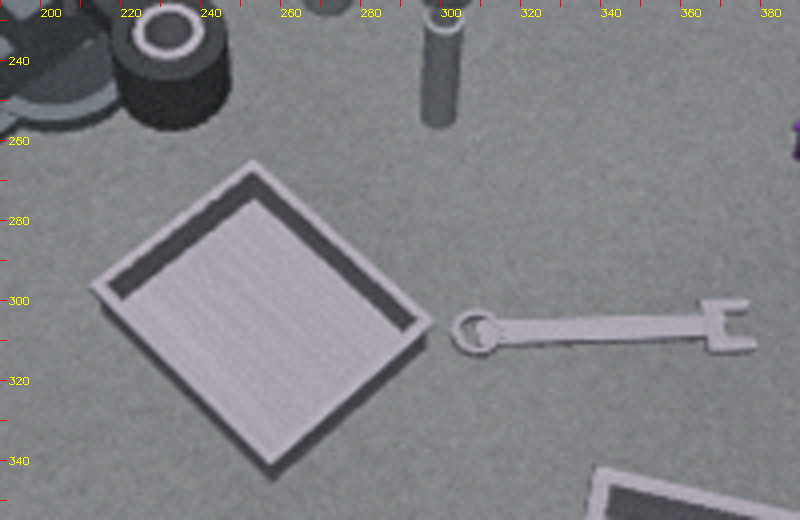

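View pics/t1.png

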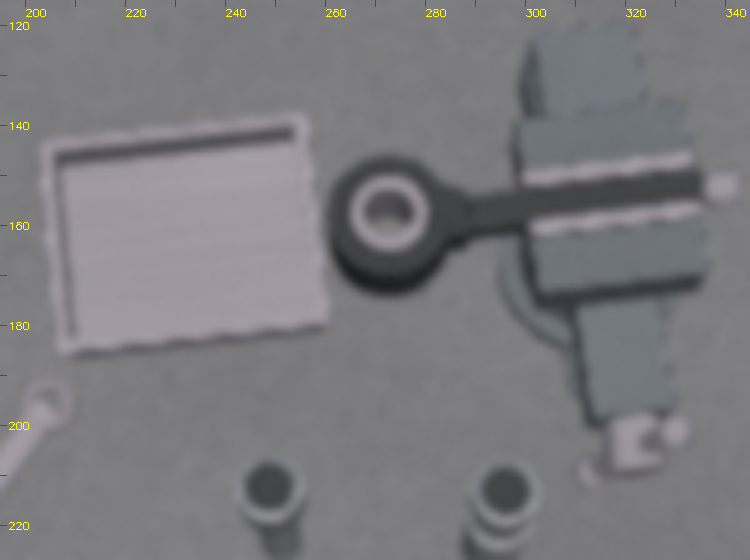

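View pics/t2.png

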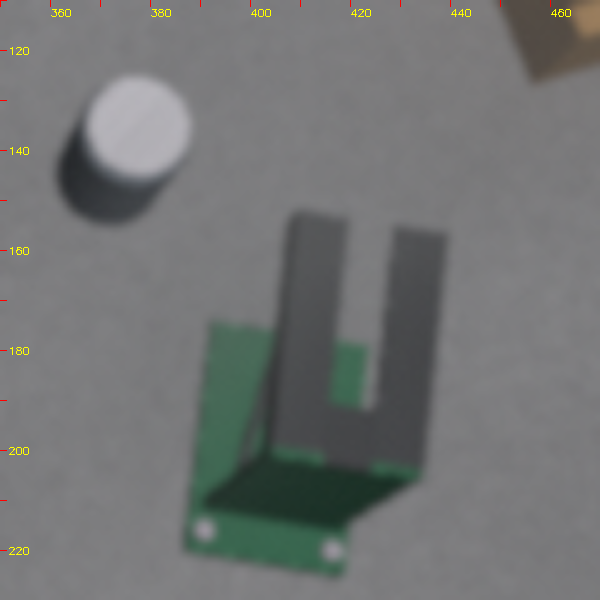

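```bash
python3 - <<'E'
from h import *
np.set_printoptions(precision=4,suppress=True)
print("drift",tri((271.2,181.7),(296,213)));print("thin",tri((302,211.2),(248.8,212.4)));print("eye",tri((232,232.5),(272.6,157.2)))
print(unproj("scene",(271.2,181.7),.182),unproj("top",(296,213),.182))
print(unproj("scene",(232,232.5),.157),unproj("top",(272.6,157.2),.157))
for u in [(253,265),(212.75,296.75),(298,305.5),(257.5,340.75)]: print("tray s",unproj("scene",u,.036))
for u in [(203.4,144.6),(255.6,137.8),(260.6,178.6),(208,185.6)]: print("tray t",unproj("top",u,.036))
for u in [(408.6,152.2),(419.6,153.8),(429.2,155.4),(439.6,156.8),(416,190.6),(425.2,191.8)]: print("rail t",unproj("top",u,.165))
for u in [(141,128.75),(144.5,133.5),(147.5,139),(151,146),(182,123.75)]: print("rail s",unproj("scene",u,.165))
E
```

```text
drift (array([ 0.4312, -0.0113,  0.1767]), np.float64(0.0014931169671794228))
thin (array([0.4338, 0.1176, 0.1798]), np.float64(0.0019981918513053754))
eye (array([0.5983, 0.0506, 0.1557]), np.float64(0.001991621766244013))
[ 0.4347 -0.0079  0.182 ] [ 0.4297 -0.0105  0.182 ]
[0.5994 0.0507 0.157 ] [0.5972 0.0513 0.157 ]
tray s [0.5698 0.0894 0.036 ]
tray s [0.7041 0.105  0.036 ]
tray s [0.5531 0.2536 0.036 ]
tray s [0.6863 0.2676 0.036 ]
tray t [0.6793 0.2661 0.036 ]
tray t [0.7001 0.1028 0.036 ]
tray t [0.5675 0.088  0.036 ]
tray t [0.5469 0.2498 0.036 ]
rail t [ 0.6056 -0.335   0.165 ]
rail t [ 0.6006 -0.3659  0.165 ]
rail t [ 0.5956 -0.3928  0.165 ]
rail t [ 0.5911 -0.422   0.165 ]
rail t [ 0.4933 -0.3481  0.165 ]
rail t [ 0.4896 -0.3735  0.165 ]
rail s [ 0.5948 -0.4204  0.165 ]
rail s [ 0.5967 -0.3956  0.165 ]
rail s [ 0.6013 -0.3692  0.165 ]
rail s [ 0.6076 -0.337   0.165 ]
rail s [ 0.4893 -0.3676  0.165 ]
```

```bash
cat >> h.py <<'E'
np.set_printoptions(precision=4,suppress=True)
def need(target,ang=None):
    """shift (25mm units, tool axes) to world TCP target; turn so that tool x points to heading ang (mod pi)"""
    s=arm.get_state();M=R.from_rotvec(s["ee_rot"]).as_matrix()
    print("t",round(s["time_s"],2),"tcp",s["tcp_pos"],"F",s["wrist_force"],"open",round(s["opening"],4),"q6",round(s["qpos"][5],2))
    h=np.arctan2(M[1,0],M[0,0]);print("heading deg",np.degrees(h),"tool y",M[:,1])
    d=(np.array(target)-s["tcp_pos"])
    print("tool units now:",M.T@d/.025)
    if ang is not None:
        da=(np.radians(ang)-h+np.pi/2)%np.pi-np.pi/2
        t=-da*1.0  # y down: positive turn about tool y = negative world yaw
        M2=R.from_euler('z',da).as_matrix()@M
        print("turn about y:",t,"then units:",M2.T@d/.025)
E
python3 - <<'E'
from h import *
need([.684,.245,.12],6.6)
need([.684,.245,.12],96.6)
for u in [(205,195),(173,240),(197,197)]: print(unproj("top",u,.005))
print("can",unproj("top",(376,136),.095),"thin",unproj("scene",(302,211.2),.182),unproj("top",(248.8,212.4),.182))
print("can s",unproj("scene",(125+74/4,105+340/4),.095))
E
```

```text
t 0.1 tcp [0.23   0.6342 0.2257] F [-0.224  -0.4612 -0.0237] open 0.0873 q6 -0.29
heading deg -109.93416535357171 tool y [-0.0004 -0.0014 -1.    ]
tool units now: [ 8.4357  4.2441 22.3805]
turn about y: 1.1076877771064648 then units: [-16.2586   4.2067  17.5505]
t 0.1 tcp [0.23   0.6342 0.2257] F [-0.224  -0.4612 -0.0237] open 0.0873 q6 -0.29
heading deg -109.93416535357171 tool y [-0.0004 -0.0014 -1.    ]
tool units now: [ 8.4357  4.2441 22.3805]
turn about y: -0.46310854968843174 then units: [17.5448  4.2568 16.2517]
[0.5247 0.2627 0.005 ]
[0.3838 0.3585 0.005 ]
[0.5185 0.2876 0.005 ]
can [ 0.6807 -0.2616  0.095 ] thin [0.4357 0.1182 0.182 ] [0.4327 0.1183 0.182 ]
can s [ 0.6845 -0.266   0.095 ]
```

{"api": "play_rows", "payload": {"series": [[[1,0,0.2,1,0.14],[1,0,0.2,1,0.14],[1,0,0.2,1,0.14],[1,0,0.2,1,0.14],[1,0,0.2,1,0.14],[1,0,0.2,1,0.14],[1,0,0.2,1,0.14],[1,-1,0.2,1,0.13],[1,-1,0.2,0.6,0],[1,-1,0.2,0.5,0]]], "squeeze": 30}}

```text
time_s: 1.1
tcp_pos: [0.4349, 0.4767, 0.1763]
ee_rot: [-0.122, 2.163, -2.164]
wrist_force: [0.0, 0.9, -0.1]
opening: 0.0879
```

```bash
python3 - <<'E'
from h import *
need([.684,.245,.10],6.6)
E
```

```text
t 1.1 tcp [0.4349 0.4767 0.1763] F [ 0.0364  0.9337 -0.1056] open 0.0879 q6 -1.02
heading deg -173.54408152749127 tool y [-0.0003 -0.0002 -1.    ]
tool units now: [-8.8588  3.0511 10.3306]
turn about y: -0.0025146970460259155 then units: [-8.8328  3.0511 10.3529]
```

{"api": "play_rows", "payload": {"series": [[[1,-0.9,0.3,1,0],[1,-0.9,0.3,1,0],[1,-0.9,0.3,1,0],[1,-0.9,0.3,1,0],[1,-0.9,0.3,1,0],[1,-0.9,0.3,1,0],[1,-0.9,0.3,1,0],[1,-0.9,0.3,1,0],[1,-0.8,0.3,1,0],[1,-0.8,0.3,1,0]]]}}

```text
time_s: 2.1
tcp_pos: [0.6816, 0.253, 0.1006]
ee_rot: [-0.123, 2.163, -2.164]
wrist_force: [1.3, 1.4, -0.2]
opening: 0.0874
```

```bash
python3 - <<'E'
from h import *
need([.684,.245,.014],6.6)
s=imaging.snapshot("scene")[:,:,::-1].copy();t=imaging.snapshot("top")[:,:,::-1].copy()
cv2.imwrite("pics/s_2.png",np.hstack([cv2.resize(s[150:400,160:430],None,fx=1.45,fy=1.45),cv2.resize(t[80:330,160:430],None,fx=1.45,fy=1.45)]))
E
```

```text
t 2.1 tcp [0.6816 0.253  0.1006] F [ 1.3384  1.4446 -0.1938] open 0.0874 q6 -0.51
heading deg -173.5311702665013 tool y [-0.0009 -0.0005 -1.    ]
tool units now: [-0.064   3.4649  0.3278]
turn about y: -0.0022893530311662857 then units: [-0.0633  3.4649  0.3279]
```

View pics/s_2.png

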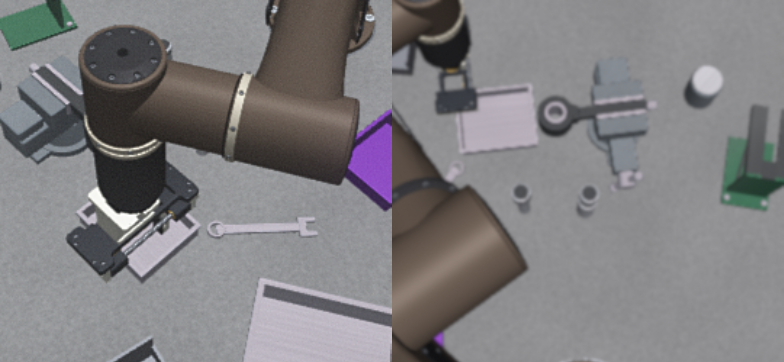

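Left (scene): the gripper stands over the tray's far (+x), left part. The body's long side runs along the jaws, across the tray wall, as I want.

{"api": "play_rows", "payload": {"series": [[[1,-0.03,0.5,0.1,0],[1,-0.03,0.5,0.1,0],[1,0,0.5,0.1,0],[1,0,0.5,0,0],[1,0,0.5,0,0],[1,0,0.5,0,0],[1,0,0.4,0,0],[1,0,0,0,0],[-1,0,0,0,0],[-1,0,0,0,0]]]}}

```text
time_s: 3.2
tcp_pos: [0.6838, 0.2472, 0.0173]
ee_rot: [-0.121, 2.163, -2.162]
wrist_force: [-0.2, -0.4, 0.3]
opening: 0.0767
```

{"api": "play_rows", "payload": {"series": [[[-1,0,0,0,0],[-1,0,0,0,0],[-1,0,0,0,0],[-1,0,0,0,0],[-1,0,0,0,0],[-1,0,0,0,0],[-1,0,0,0,0],[-1,0,0,0,0],[-1,0,0,0,0],[-1,0,0,0,0]]]}}

```text
time_s: 4.2
tcp_pos: [0.6836, 0.2471, 0.0166]
ee_rot: [-0.122, 2.163, -2.163]
wrist_force: [0.9, 0.9, -0.9]
opening: 0.0077
```

```bash
python3 - <<'E'
from h import *
need([.653,.146,.014],6.6)
s=imaging.snapshot("scene")[:,:,::-1].copy();t=imaging.snapshot("top")[:,:,::-1].copy()
cv2.imwrite("pics/s_3.png",np.hstack([cv2.resize(s[150:400,160:430],None,fx=1.45,fy=1.45),cv2.resize(t[80:330,160:430],None,fx=1.45,fy=1.45)]))
E
```

```text
t 4.2 tcp [0.6836 0.2471 0.0166] F [ 0.9413  0.9338 -0.9196] open 0.0077 q6 -0.5
heading deg -173.52007052239466 tool y [ 0.0005  0.0003 -1.    ]
tool units now: [1.6708 0.1037 3.8813]
turn about y: -0.0020956259503766006 then units: [1.6789 0.1037 3.8778]
```

View pics/s_3.png

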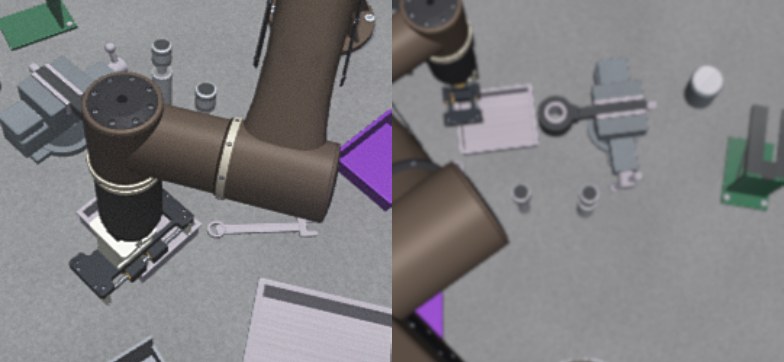

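```bash
python3 - <<'E'
from h import *
print(tri((394,271),(221,225)))
print("elbow low edge",tri((160+330/1.45,150+215/1.45),(160+(505-392)/1.45,80+240/1.45)))
print("wristtop",tri((160+122/1.45,150+100/1.45),(160+(432-392)/1.45,80+10/1.45)))
print(arm.get_state()["qpos"])
E
```

```text
(array([0.372 , 0.2757, 0.0946]), np.float64(0.16814428279697188))
elbow low edge (array([ 0.3329,  0.2489, -0.1008]), np.float64(0.18827399832019903))
wristtop (array([0.6765, 0.2427, 0.4475]), np.float64(0.009134006642995187))
[ 0.6139  0.6106 -0.0849  0.0001 -0.8748 -0.5009]
```

{"api": "play_rows", "payload": {"series": [[[-1,0,0,0.2,0],[-1,0.1,0,0.4,0],[-1,0.2,0,0.4,0],[-1,0.2,0,0.4,0],[-1,0.2,0,0.5,0],[-1,0.2,0,0.5,0],[-1,0.2,0,0.5,0],[-1,0.2,0,0.4,0],[-1,0.2,0,0.3,0],[-1,0.1,0,0.2,0]]]}}

```text
time_s: 5.3
tcp_pos: [0.6538, 0.147, 0.0166]
ee_rot: [-0.122, 2.163, -2.164]
wrist_force: [0.9, 2.4, -0.9]
opening: 0.0078
```

```bash
python3 - <<'E'
from h import *
need([.653,.146,.014],6.6)
s=imaging.snapshot("scene")[:,:,::-1].copy();t=imaging.snapshot("top")[:,:,::-1].copy()
cv2.imwrite("pics/s_4.png",np.hstack([cv2.resize(s[150:400,160:430],None,fx=1.45,fy=1.45),cv2.resize(t[80:330,160:430],None,fx=1.45,fy=1.45)]))
E
```

```text
t 5.3 tcp [0.6538 0.147  0.0166] F [ 0.8624  2.4069 -0.8813] open 0.0078 q6 -0.4
heading deg -173.55206405983287 tool y [-0.0001 -0.0001 -1.    ]
tool units now: [0.0378 0.105  0.0379]
turn about y: -0.002654018518033041 then units: [0.0379 0.105  0.0378]
```

View pics/s_4.png

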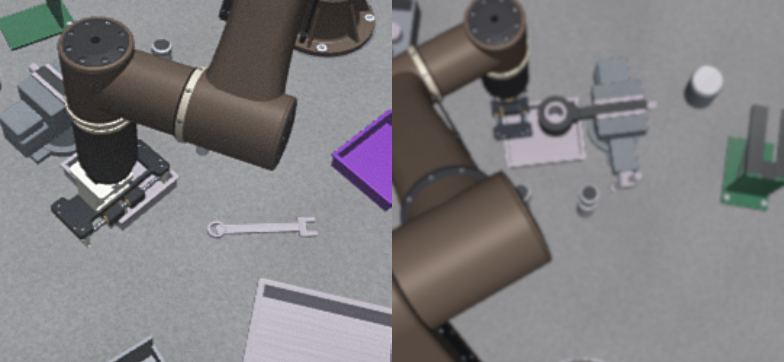

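{"api": "play_rows", "payload": {"series": [[[0.5,0,0,0,0],[0.5,0,0,0,0],[0.5,0,0,0,0],[0.5,0,-0.3,0,0],[0.5,0,-0.6,0,0],[0.5,0,-1,0,0],[0.5,0,-1,0,0],[0.5,0,-1,0,0],[0.5,0,-1,-0.3,0],[0.5,0,-1,-0.6,0]]]}}

```text
time_s: 6.4
tcp_pos: [0.6519, 0.1699, 0.1669]
ee_rot: [-0.12, 2.164, -2.163]
wrist_force: [0.2, 0.2, -0.1]
opening: 0.0655
```

{"api": "play_rows", "payload": {"series": [[[0.5,0,-1,-1,0],[0.5,0,-1,-1,0],[0.5,0,-1,-1,0],[0.5,0,-0.5,-1,0],[0.5,0,0,-1,0],[0.5,0,0,-1,0],[0.5,0,0,-1,0],[0.5,0,0,0,0],[0.5,0,0,0,0],[0.5,0,0,0,0]]]}}

```text
time_s: 7.4
tcp_pos: [0.632, 0.3439, 0.2519]
ee_rot: [-0.122, 2.163, -2.163]
wrist_force: [0.1, -0.7, -0.1]
opening: 0.066
```

```bash
python3 - <<'E'
from h import *
need([.432,-.0095,.26],6.6)
s=imaging.snapshot("scene")[:,:,::-1].copy();t=imaging.snapshot("top")[:,:,::-1].copy()
cv2.imwrite("pics/sc5.png",s);cv2.imwrite("pics/tp5.png",t)
crop(t,220,115,350,225,6,"pics/t5.png");crop(s,170,170,330,290,5,"pics/s5.png")
E
```

```text
t 7.4 tcp [0.632  0.3439 0.2519] F [ 0.1368 -0.7325 -0.1354] open 0.066 q6 -0.66
heading deg -173.53133563626523 tool y [ 0.0001 -0.0001 -1.    ]
tool units now: [ 9.5416 -0.3238 13.1438]
turn about y: -0.002292239278030017 then units: [ 9.5717 -0.3238 13.1219]
```

View pics/t5.png

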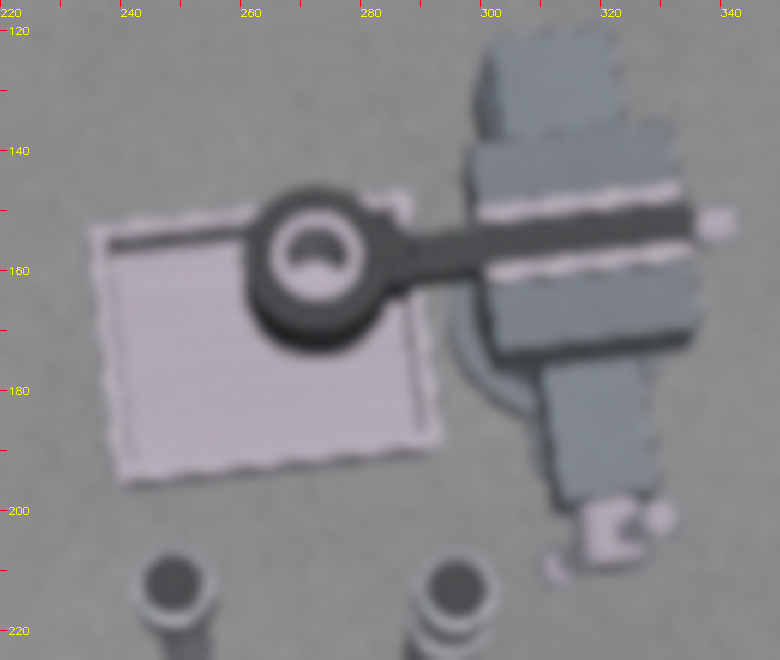

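View pics/s5.png

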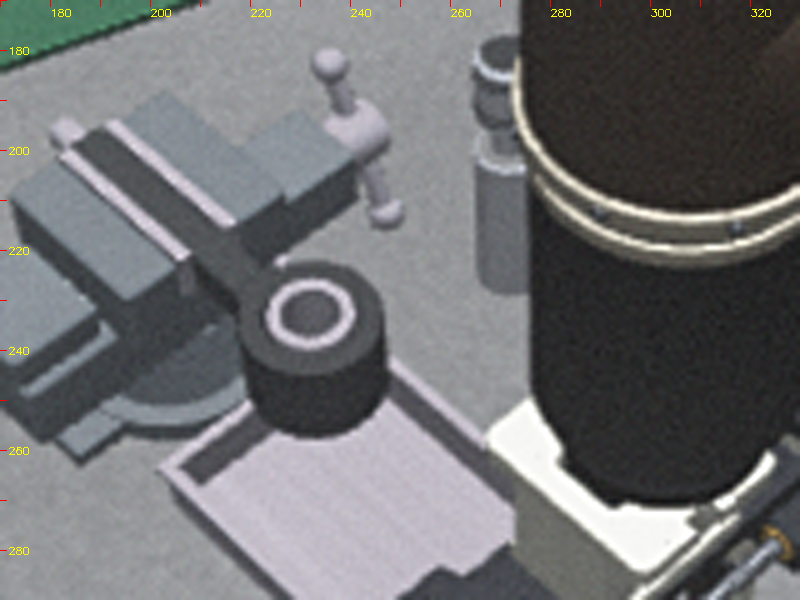

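```bash
python3 - <<'E'
from h import *
c=np.array([unproj("top",u,.036) for u in [(235.2,153.3),(288,147.5),(293.3,188.8),(240.3,195.8)]])
print(c,c.mean(0))
print("bore",unproj("scene",(232.2,232.8),.157),unproj("top",(272.7,157.7),.157))
print("drift",unproj("scene",(271.2,181.7),.182),unproj("top",(296,213),.182),unproj("scene",(170+505/5,170+58/5),.182),unproj("top",(220+456/6,115+588/6),.182))
E
```

```text
[[ 0.6498  0.1666  0.036 ]
 [ 0.6672  0.0017  0.036 ]
 [ 0.5341 -0.0122  0.036 ]
 [ 0.5137  0.1505  0.036 ]] [0.5912 0.0766 0.036 ]
bore [0.5996 0.0517 0.157 ] [0.5957 0.0511 0.157 ]
drift [ 0.4347 -0.0079  0.182 ] [ 0.4297 -0.0105  0.182 ] [ 0.4349 -0.0085  0.182 ] [ 0.4297 -0.0105  0.182 ]
```

The tray is under the eye: its centre is (0.591, 0.077) against a bore at about (0.598, 0.051). Next I'll go to the fitting drift, which is the one with the wide barrel at (0.432, -0.010).

{"api": "play_rows", "payload": {"series": [[[0.5,0.7,0,1,0],[0.5,0.7,0,1,0],[0.5,0.7,0,1,0],[0.5,0.7,0,1,0],[0.5,0.7,0,1,0],[0.5,0.7,0,1,0],[0.5,0.7,0,1,0],[0.5,0.7,0,1,0],[0.5,0.7,0,1,0],[0.5,0.7,0,1,0]]]}}

```text
time_s: 8.5
tcp_pos: [0.4855, 0.0744, 0.2519]
ee_rot: [-0.121, 2.164, -2.163]
wrist_force: [-0.3, -0.9, -0.0]
opening: 0.0656
```

{"api": "play_rows", "payload": {"series": [[[0.5,0.7,0,1,0],[0.5,0.7,0,1,0],[0.5,0.7,0,1,0],[0.5,0.4,0,0.1,0],[0.5,0,0,0,0],[0.5,0,0,0,0],[0.5,0,0.1,0,0],[0.5,0,0.2,0,0],[0.5,0,0.2,0,0],[0.5,0,0,0,0]]]}}

```text
time_s: 9.5
tcp_pos: [0.4325, -0.0078, 0.2379]
ee_rot: [-0.125, 2.163, -2.165]
wrist_force: [-0.1, -0.3, -0.8]
opening: 0.0659
```

```bash
python3 - <<'E'
from h import *
need([.432,-.0095,.143],6.6)
s=imaging.snapshot("scene")[:,:,::-1].copy();t=imaging.snapshot("top")[:,:,::-1].copy()
cv2.imwrite("pics/s_6.png",np.hstack([cv2.resize(s[130:380,160:430],None,fx=1.45,fy=1.45),cv2.resize(t[80:330,160:430],None,fx=1.45,fy=1.45)]))
E
```

```text
t 9.5 tcp [ 0.4325 -0.0078  0.2379] F [-0.0884 -0.3031 -0.808 ] open 0.0659 q6 -0.33
heading deg -173.50360404380905 tool y [-0.0021 -0.0007 -1.    ]
tool units now: [0.0204 3.7947 0.0638]
turn about y: -0.0018082316828484934 then units: [0.0205 3.7947 0.0638]
```

View pics/s_6.png

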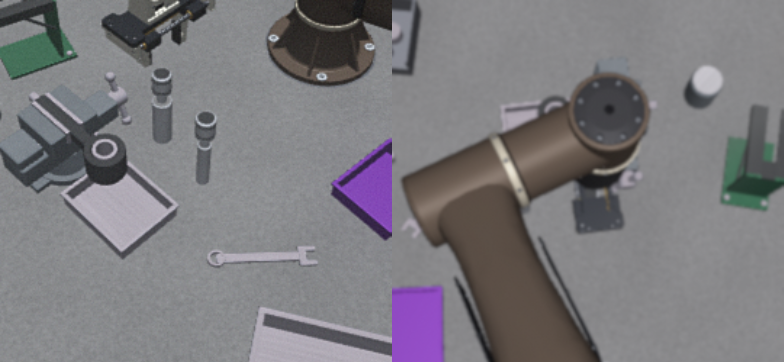

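{"api": "play_rows", "payload": {"series": [[[0.5,0.02,0.4,0.06,0],[0.5,0,0.4,0,0],[0.5,0,0.4,0,0],[0.5,0,0.4,0,0],[0.5,0,0,0,0],[0.5,0,0,0,0],[0.5,0,0,0,0],[0.5,0,0,0,0],[0.5,0,0,0,0],[0.5,0,0,0,0]]]}}

```text
time_s: 10.6
tcp_pos: [0.4327, -0.0095, 0.1993]
ee_rot: [-0.122, 2.163, -2.163]
wrist_force: [0.3, -0.2, -0.6]
opening: 0.0658
```

```bash
python3 - <<'E'
from h import *
need([.432,-.0095,.143],6.6)
s=imaging.snapshot("scene")[:,:,::-1].copy()
p=arm.get_state()["tcp_pos"]; print(proj("scene",p),proj("scene",[.432,-.0095,.182]))
crop(s,220,110,350,210,6,"pics/s7.png")
E
```

```text
t 10.6 tcp [ 0.4327 -0.0095  0.1993] F [ 0.343  -0.2473 -0.6132] open 0.0658 q6 -0.32
heading deg -173.5269173260965 tool y [ 0.0004  0.0002 -1.    ]
tool units now: [ 0.0283  2.2511 -0.0008]
turn about y: -0.0022151252182114334 then units: [ 0.0283  2.2511 -0.0009]
[[271.4134 176.3207]] [[271.6505 180.8746]]
```

View pics/s7.png

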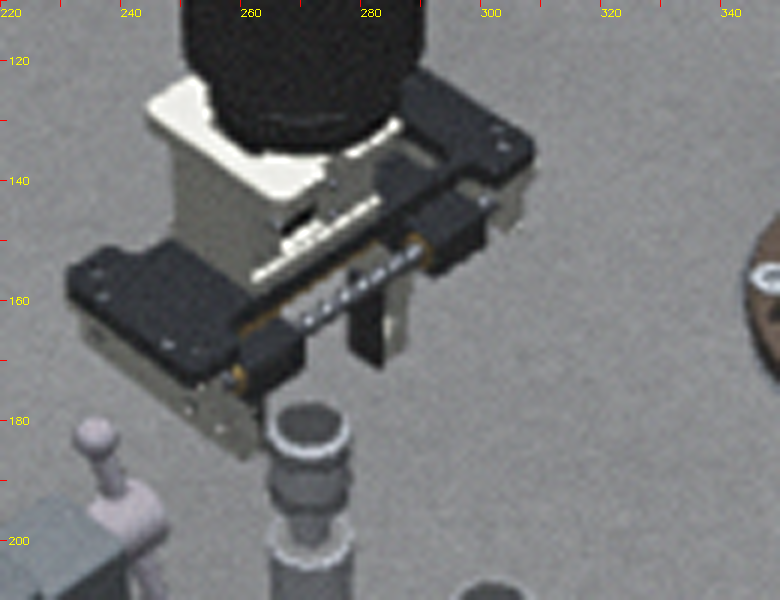

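The fingers straddle the knob: fingertips at about (262,185) and (283,171), knob top at (271,182). I'll descend and grip.

{"api": "play_rows", "payload": {"series": [[[0.5,0.03,0.4,0,0],[0.5,0,0.5,0,0],[0.5,0,0.5,0,0],[0.5,0,0.4,0,0],[0.5,0,0.3,0,0],[0.5,0,0.15,0,0],[0.5,0,0,0,0],[-1,0,0,0,0],[-1,0,0,0,0],[-1,0,0,0,0]]], "squeeze": 50}}

```text
time_s: 11.65
tcp_pos: [0.4321, -0.0095, 0.1432]
ee_rot: [-0.122, 2.163, -2.163]
wrist_force: [-0.4, -0.4, -0.0]
opening: 0.0471
```

{"api": "play_rows", "payload": {"series": [[[-1,0,0,0,0],[-1,0,0,0,0],[-1,0,0,0,0],[-1,0,0,0,0],[-1,0,-0.2,0,0],[-1,0,-0.4,0,0],[-1,0,-0.8,0,0],[-1,0,-1,0,0],[-1,0,-1,0,0],[-1,0,-0.6,0,0]]]}}

```text
time_s: 12.65
tcp_pos: [0.4323, -0.0095, 0.2451]
ee_rot: [-0.12, 2.163, -2.162]
wrist_force: [0.9, 0.1, -4.8]
opening: 0.0351
```

```bash
python3 - <<'E'
from h import *
need([.598,.0515,.34],6.6)
s=imaging.snapshot("scene")[:,:,::-1].copy()
crop(s,200,80,330,200,6,"pics/s8.png")
E
```

```text
t 12.65 tcp [ 0.4323 -0.0095  0.2451] F [ 0.865   0.1184 -4.8036] open 0.0351 q6 -0.32
heading deg -173.5177145876657 tool y [ 0.0021  0.0007 -1.    ]
tool units now: [-6.8698 -3.7794 -1.6772]
turn about y: -0.002054507132394079 then units: [-6.8732 -3.7794 -1.6631]
```

View pics/s8.png

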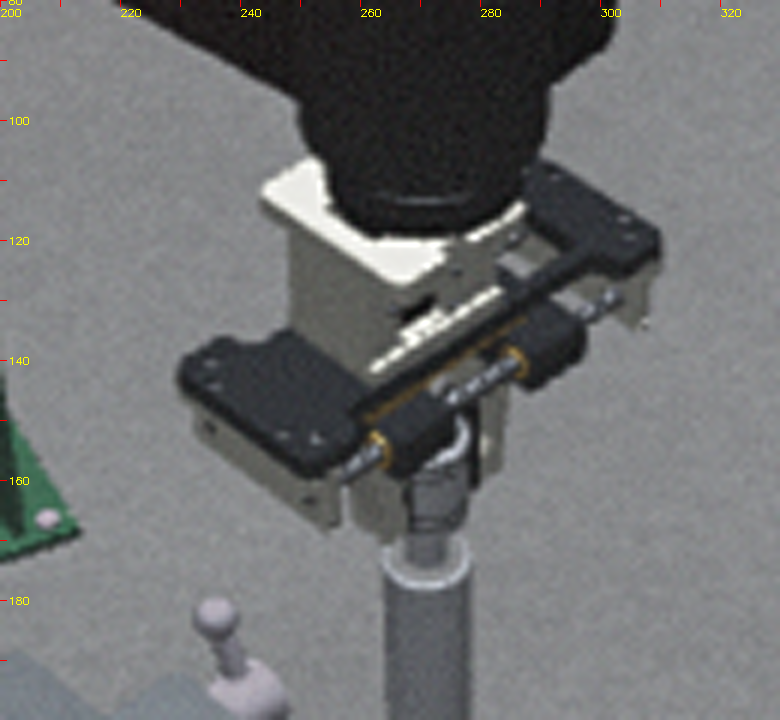

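The drift is gripped (opening 35 mm) and lifted. I'll carry it to above the bore.

{"api": "play_rows", "payload": {"series": [[[-1,0,-0.8,0,0],[-1,0,-1,0,0],[-1,-0.5,-1,-0.1,0],[-1,-1,-0.6,-0.2,0],[-1,-1,0,-0.3,0],[-1,-1,0,-0.3,0],[-1,-1,0,-0.3,0],[-1,-1,0,-0.3,0],[-1,-0.8,0,-0.1,0],[-1,-0.4,0,0,0]]]}}

```text
time_s: 13.7
tcp_pos: [0.5947, 0.0497, 0.3261]
ee_rot: [-0.125, 2.164, -2.165]
wrist_force: [-0.9, -0.9, -4.6]
opening: 0.0352
```

{"api": "play_rows", "payload": {"series": [[[-1,-0.15,0,-0.07,0],[-1,0,0,0,0],[-1,0,0,0,0],[-1,0,0,0,0],[-1,0,0,0,0],[-1,0,0,0,0],[-1,0,0,0,0],[-1,0,0,0,0],[-1,0,0,0,0],[-1,0,0,0,0]]]}}

```text
time_s: 14.7
tcp_pos: [0.5973, 0.0512, 0.3278]
ee_rot: [-0.122, 2.163, -2.163]
wrist_force: [0.1, 0.5, -4.3]
opening: 0.0353
```

```bash
python3 - <<'E'
from h import *
need([.598,.0515,.33],6.6)
s=imaging.snapshot("scene")[:,:,::-1].copy();t=imaging.snapshot("top")[:,:,::-1].copy()
crop(s,180,150,290,260,7,"pics/s9.png");crop(t,210,90,340,200,6,"pics/t9.png")
cv2.imwrite("pics/sc9.png",s)
E
```

```text
t 14.7 tcp [0.5973 0.0512 0.3278] F [ 0.0735  0.4579 -4.3315] open 0.0353 q6 -0.3
heading deg -173.5265428511292 tool y [-0.0001 -0.     -1.    ]
tool units now: [-0.0299 -0.0898 -0.0081]
turn about y: -0.0022085893970658077 then units: [-0.0299 -0.0898 -0.0081]
```

View pics/s9.png

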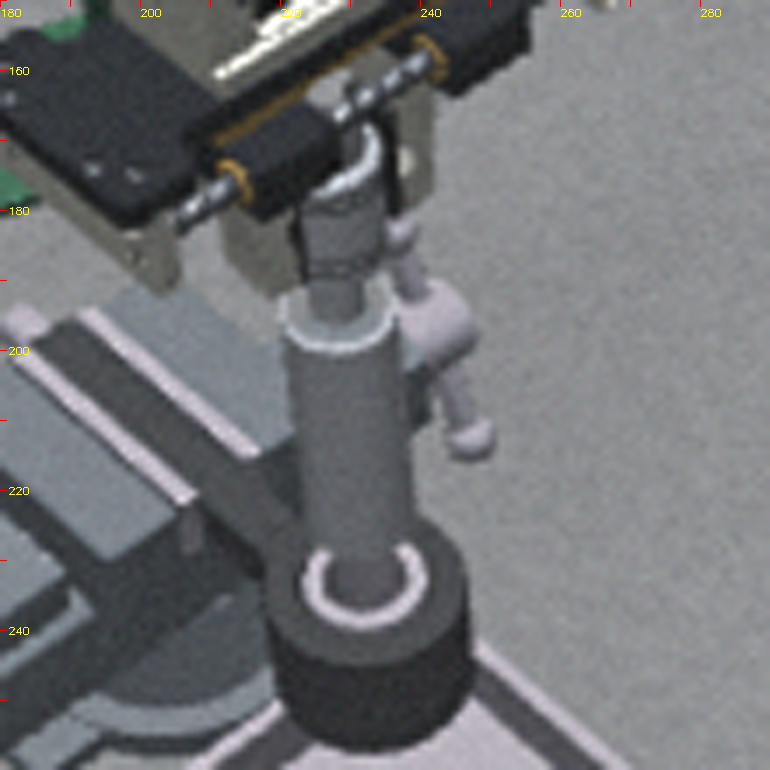

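View pics/t9.png

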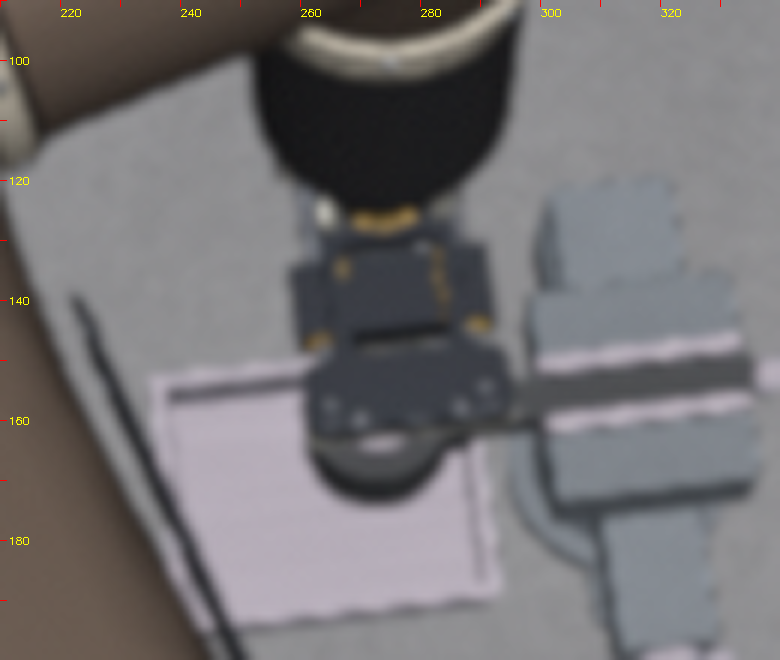

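```bash
python3 - <<'E'
from h import *
s=cv2.imread("pics/sc9.png");k=7
c=cv2.resize(s[150:260,180:290],None,fx=k,fy=k,interpolation=cv2.INTER_CUBIC)
p=arm.get_state()["tcp_pos"];zn=p[2]-.143
a=np.linspace(0,2*np.pi,60)
def circ(x,y,r,z,col):
    q=proj("scene",np.c_[x+r*np.cos(a),y+r*np.sin(a),0*a+z]);q=((q-[180,150]+.5)*k-.5).astype(int)
    cv2.polylines(c,[q],True,col,1)
circ(p[0],p[1],.019,zn,(0,255,0));circ(p[0],p[1],.019,zn+.11,(0,255,0));circ(p[0],p[1],.018,zn+.134,(0,255,0))
circ(.5975,.0514,.022,.157,(0,0,255));circ(.5975,.0514,.036,.154,(0,0,255));circ(.5975,.0514,.036,.1,(0,0,255))
cv2.imwrite("pics/ov9.png",c)
E
```

```text
(no output)
```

View pics/ov9.png

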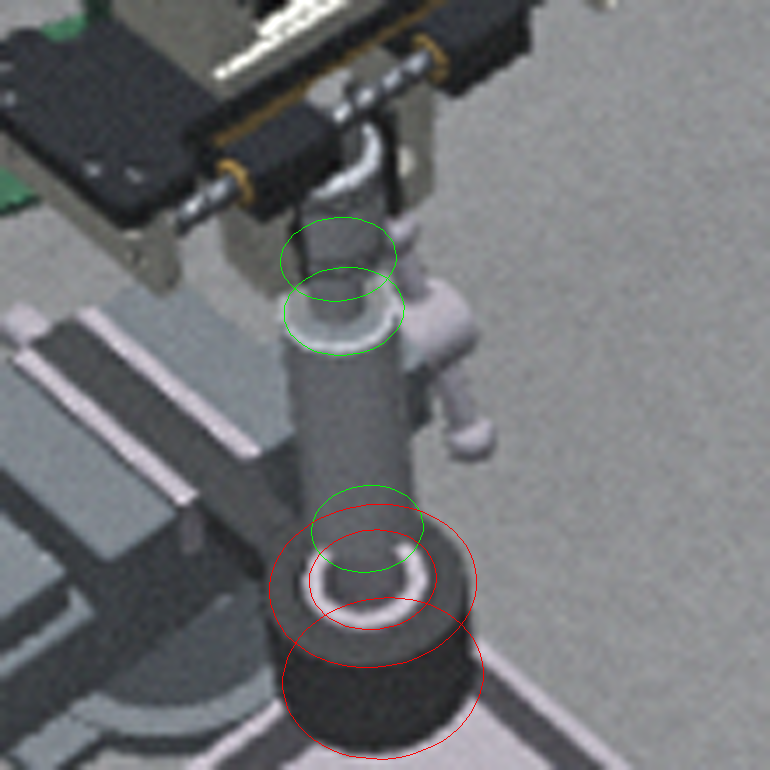

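The model overlay on the scene view agrees within about 1 px for both the drift and the eye, so nose and bore are about 1 mm apart. I'll press down gently and watch the force.

{"api": "play_rows", "payload": {"series": [[[-1,0,0.3,0,0],[-1,0,0.3,0,0],[-1,0,0.3,0,0],[-1,0,0.2,0,0],[-1,0,0.1,0,0],[-1,0,0.1,0,0],[-1,0,0.1,0,0],[-1,0,0,0,0],[-1,0,0,0,0],[-1,0,0,0,0]]]}}

```text
time_s: 15.8
tcp_pos: [0.5977, 0.051, 0.2942]
ee_rot: [-0.12, 2.162, -2.162]
wrist_force: [-2.7, -0.8, 5.4]
opening: 0.0351
```

```bash
python3 - <<'E'
from h import *
need([.5975,.0514,.24],6.6)
s=imaging.snapshot("scene")[:,:,::-1].copy()
crop(s,180,150,290,260,7,"pics/s10.png")
E
```

```text
t 15.8 tcp [0.5977 0.051  0.2942] F [-2.7053 -0.8071  5.35  ] open 0.0351 q6 -0.3
heading deg -173.5130290718056 tool y [ 0.0019 -0.0001 -1.    ]
tool units now: [ 0.0123  2.1671 -0.0159]
turn about y: -0.001972729453481037 then units: [ 0.0122  2.1671 -0.0159]
```

View pics/s10.png

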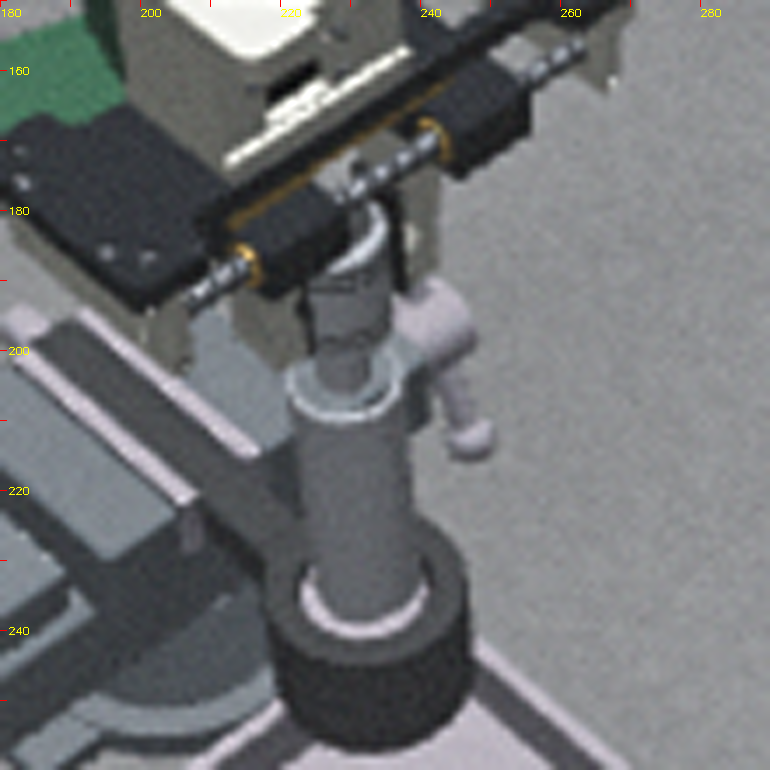

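```bash
python3 - <<'E'
from h import *
s=imaging.snapshot("scene")[:,:,::-1].copy();k=14;x0,y0=212,195
c=cv2.resize(s[y0:250,x0:x0+45],None,fx=k,fy=k,interpolation=cv2.INTER_CUBIC);c0=c.copy()
p=arm.get_state()["tcp_pos"];zn=p[2]-.143;print(zn)
a=np.linspace(0,2*np.pi,90)
def circ(x,y,r,z,col):
    q=proj("scene",np.c_[x+r*np.cos(a),y+r*np.sin(a),0*a+z])+[-1,0];q=((q-[x0,y0]+.5)*k-.5).astype(int)
    cv2.polylines(c,[q],True,col,1)
circ(p[0],p[1],.019,zn,(0,255,0))
circ(.5975,.0514,.0235,.154,(0,0,255));circ(.5975,.0514,.036,.154,(0,0,255));circ(.5975,.0514,.022,zn,(255,0,0))
cv2.imwrite("pics/ov10.png",c)
E
```

```text
0.1511651418245669
```

View pics/ov10.png

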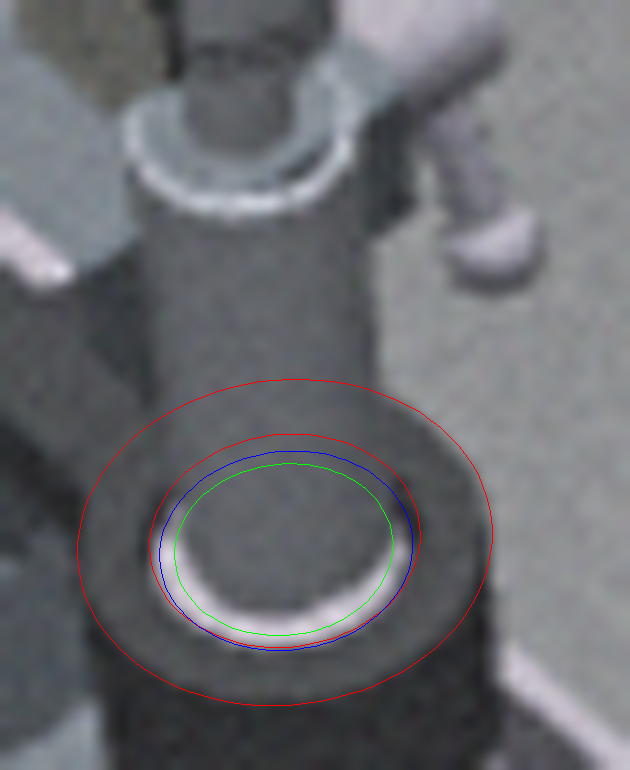

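The nose bears on the sleeve with about 10 N and sits about 2–3 mm away from the camera side. I'll nudge it by +2 mm in y and +1 mm in x and push on.

{"api": "play_rows", "payload": {"series": [[[-1,-0.02,0,-0.04,0],[-1,-0.02,0,-0.04,0],[-1,0,0.1,0,0],[-1,0,0.1,0,0],[-1,0,0.1,0,0],[-1,0,0.1,0,0],[-1,0,0.1,0,0],[-1,0,0.1,0,0],[-1,0,0,0,0],[-1,0,0,0,0]]]}}

```text
time_s: 16.9
tcp_pos: [0.5981, 0.0528, 0.2785]
ee_rot: [-0.122, 2.162, -2.164]
wrist_force: [-2.4, -1.6, 5.0]
opening: 0.035
```

```bash
python3 - <<'E'
from h import *
need([.5985,.0534,.24],6.6)
s=imaging.snapshot("scene")[:,:,::-1].copy()
crop(s,190,170,290,260,8,"pics/s11.png")
E
```

```text
t 16.9 tcp [0.5981 0.0528 0.2785] F [-2.4284 -1.6279  4.9719] open 0.035 q6 -0.3
heading deg -173.52335458488335 tool y [ 0.0006 -0.0007 -1.    ]
tool units now: [-0.0168  1.5416 -0.0225]
turn about y: -0.002152943653644712 then units: [-0.0169  1.5416 -0.0225]
```

View pics/s11.png

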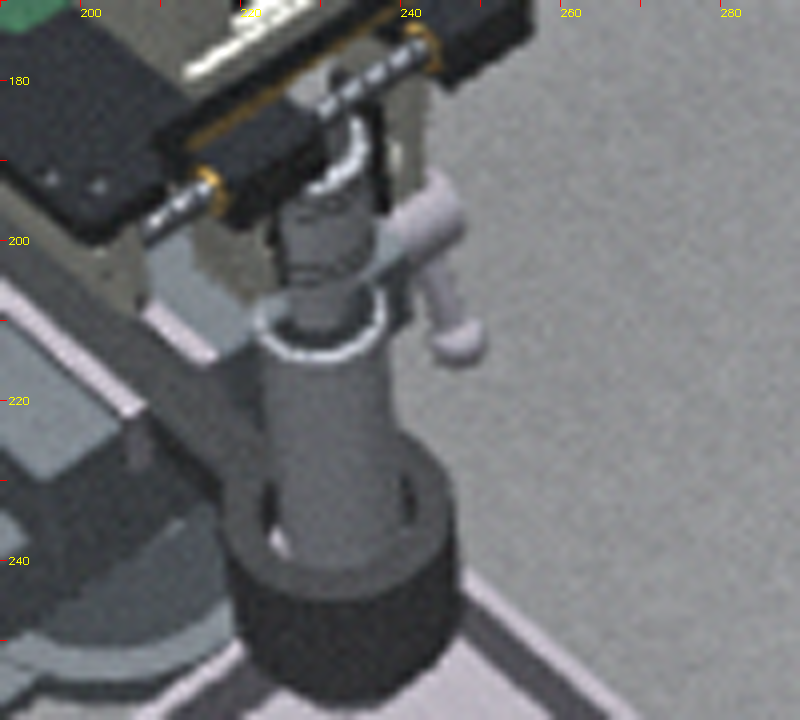

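{"api": "play_rows", "payload": {"series": [[[-1,0,0.12,0,0],[-1,0,0.12,0,0],[-1,0,0.12,0,0],[-1,0,0.12,0,0],[-1,0,0.12,0,0],[-1,0,0.12,0,0],[-1,0,0.12,0,0],[-1,0,0.12,0,0],[-1,0,0,0,0],[-1,0,0,0,0]]]}}

```text
time_s: 17.95
tcp_pos: [0.5979, 0.0531, 0.2536]
ee_rot: [-0.123, 2.163, -2.164]
wrist_force: [-1.9, -2.9, 0.9]
opening: 0.0351
```

{"api": "play_rows", "payload": {"series": [[[-1,0,0.12,0,0],[-1,0,0.12,0,0],[-1,0,0.12,0,0],[-1,0,0.12,0,0],[-1,0,0.12,0,0],[-1,0,0,0,0],[-1,0,0,0,0],[-1,0,0,0,0],[-1,0,0,0,0],[-1,0,0,0,0]]]}}

```text
time_s: 18.95
tcp_pos: [0.5981, 0.0533, 0.2389]
ee_rot: [-0.122, 2.163, -2.163]
wrist_force: [0.0, -0.2, -4.6]
opening: 0.0352
```

```bash
python3 - <<'E'
from h import *
need([.5985,.0534,.34],6.6)
s=imaging.snapshot("scene")[:,:,::-1].copy()
crop(s,180,180,310,300,6,"pics/s12.png")
E
```

```text
t 18.95 tcp [0.5981 0.0533 0.2389] F [ 0.016  -0.1981 -4.5979] open 0.0352 q6 -0.3
heading deg -173.52693500041977 tool y [ 0.0001  0.0001 -1.    ]
tool units now: [-0.0186 -4.0425 -0.0006]
turn about y: -0.0022154336933457586 then units: [-0.0186 -4.0425 -0.0005]
```

View pics/s12.png

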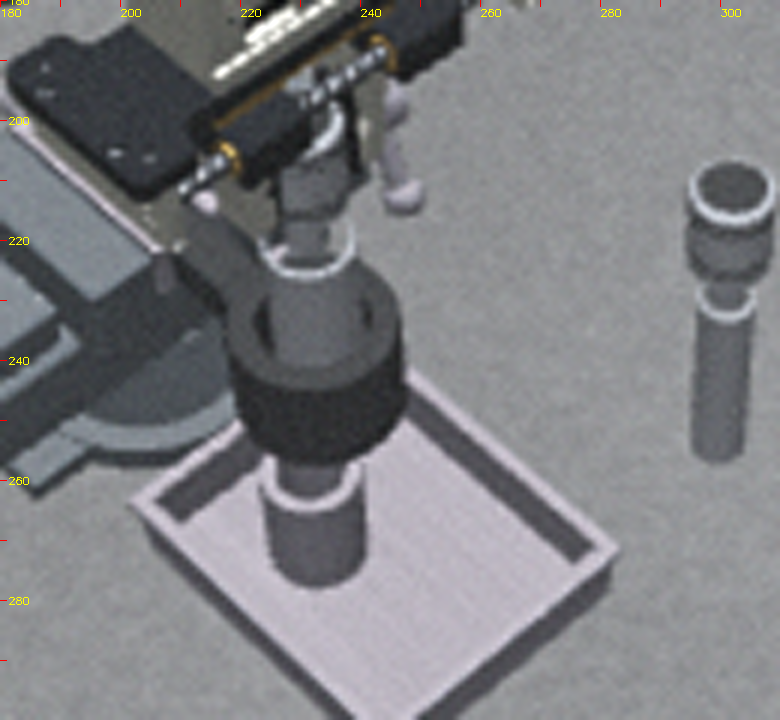

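The sleeve has dropped and stands upright in the tray, at about (232,266). I'll draw the drift straight up.

{"api": "play_rows", "payload": {"series": [[[-1,0,-0.3,0,0],[-1,0,-0.5,0,0],[-1,0,-0.5,0,0],[-1,0,-0.5,0,0],[-1,0,-0.5,0,0],[-1,0,-0.5,0,0],[-1,0,-0.5,0,0],[-1,0,-0.5,0,0],[-1,0,-0.4,0,0.14],[-1,0,0,0,0.14]]]}}

```text
time_s: 20.0
tcp_pos: [0.5988, 0.0533, 0.3462]
ee_rot: [-0.187, -2.133, 2.132]
wrist_force: [0.8, 0.1, -4.6]
opening: 0.0351
```

```bash
python3 - <<'E'
from h import *
need([.643,-.389,.34],170.2)
s=imaging.snapshot("scene")[:,:,::-1].copy()
crop(s,180,140,310,260,6,"pics/s13.png")
E
```

```text
t 20.0 tcp [0.5988 0.0533 0.3462] F [ 0.8064  0.1265 -4.6409] open 0.0351 q6 -0.59
heading deg 170.1209690156629 tool y [ 0.0028  0.0005 -1.    ]
tool units now: [-4.7786  0.2443 17.1277]
turn about y: -0.001379350887774411 then units: [-4.755   0.2443 17.1343]
```

View pics/s13.png

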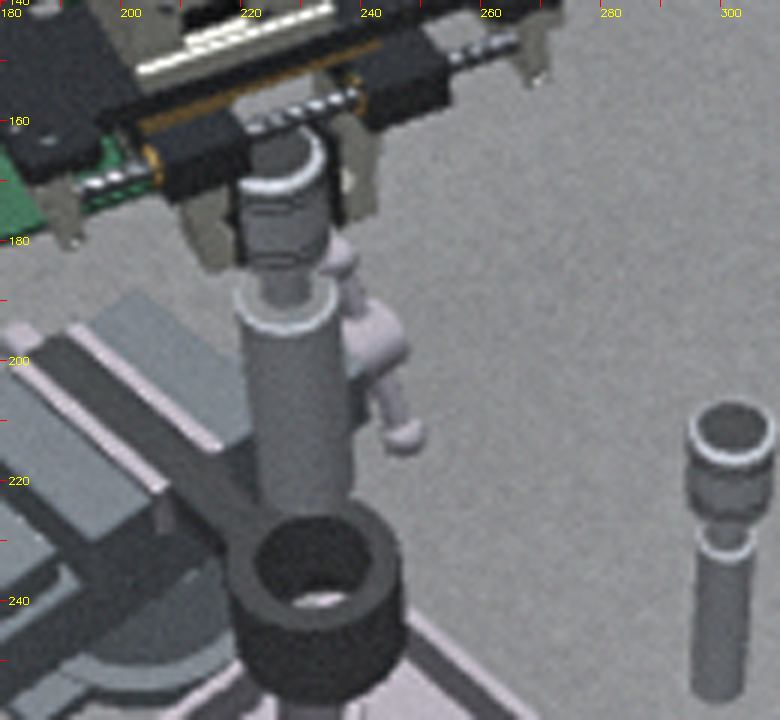

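{"api": "play_rows", "payload": {"series": [[[-1,0,0,0.5,0],[-1,-0.3,0,1,0],[-1,-0.3,0,1,0],[-1,-0.3,0,1,0],[-1,-0.3,0,1,0],[-1,-0.3,0,1,0],[-1,-0.3,0,1,0],[-1,-0.3,0,1,0],[-1,-0.3,0,1,0],[-1,-0.3,0,1,0]]]}}

```text
time_s: 21.05
tcp_pos: [0.6248, -0.1936, 0.3437]
ee_rot: [-0.174, -2.136, 2.136]
wrist_force: [0.5, -0.4, -5.1]
opening: 0.0349
```

{"api": "play_rows", "payload": {"series": [[[-1,-0.3,0,1,0],[-1,-0.3,0,1,0],[-1,-0.3,0,1,0],[-1,-0.3,0,1,0],[-1,-0.3,0,1,0],[-1,-0.3,0,1,0],[-1,-0.3,0,0.8,0],[-1,0,0,0.5,0],[-1,0,0,0.2,0],[-1,0,0,0,0]]]}}

```text
time_s: 22.05
tcp_pos: [0.6452, -0.3862, 0.3436]
ee_rot: [-0.177, -2.134, 2.134]
wrist_force: [-1.4, 0.1, -4.7]
opening: 0.0354
```

```bash
python3 - <<'E'
from h import *
need([.643,-.389,.18],170.2)
s=imaging.snapshot("scene")[:,:,::-1].copy();t=imaging.snapshot("top")[:,:,::-1].copy()
crop(s,80,60,240,200,5,"pics/s14.png");crop(t,340,80,470,220,4,"pics/t14.png")
cv2.imwrite("pics/s14b.png",s)
E
```

```text
t 22.05 tcp [ 0.6452 -0.3862  0.3436] F [-1.3865  0.1338 -4.7395] open 0.0354 q6 0.11
heading deg 170.45383617525192 tool y [-0.0007  0.0003 -1.    ]
tool units now: [0.0627 6.5423 0.1273]
turn about y: 0.004430277018815598 then units: [0.0621 6.5423 0.1275]
```

View pics/s14.png

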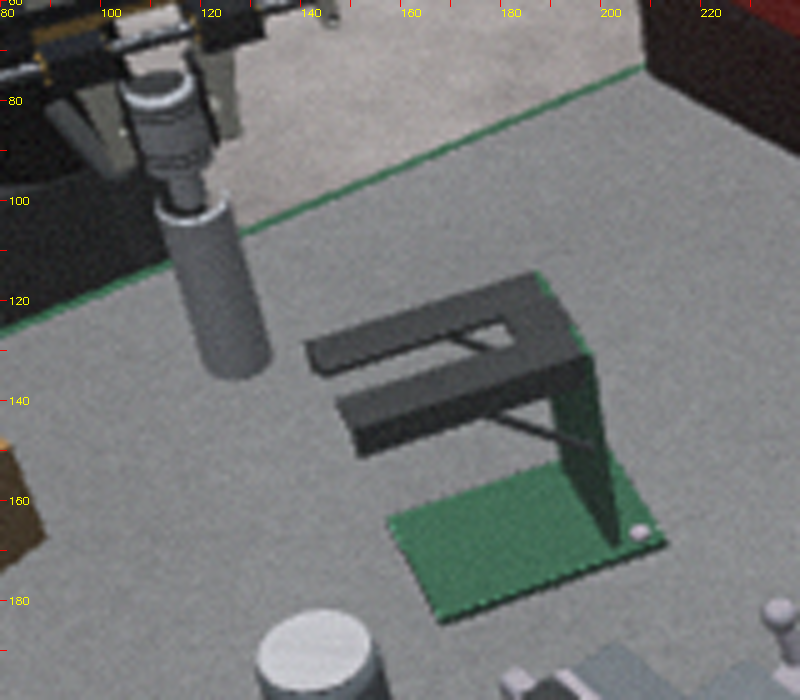

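View pics/t14.png

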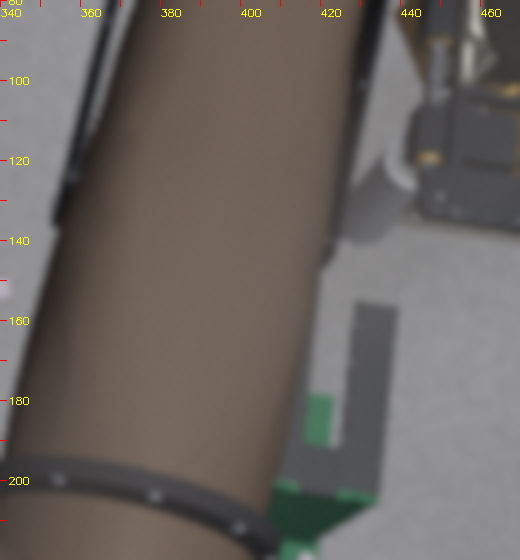

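```bash
cat >> h.py <<'E'
def overlay(s,x0,y0,x1,y1,k,out,off=.143,dx=0,dy=0):
    c=cv2.resize(s[y0:y1,x0:x1],None,fx=k,fy=k,interpolation=cv2.INTER_CUBIC)
    p=arm.get_state()["tcp_pos"]+[dx,dy,0];zn=p[2]-off;a=np.linspace(0,2*np.pi,90)
    for r,z in((.019,0),(.019,.11),(.018,.134),(.018,.182)):
        q=proj("scene",np.c_[p[0]+r*np.cos(a),p[1]+r*np.sin(a),0*a+zn+z]);q=((q-[x0,y0]+.5)*k-.5).astype(int)
        cv2.polylines(c,[q],True,(0,255,0),1)
    d=np.array([-.985,.17]);n=np.array([-.17,-.985]);m=np.array([.5985,-.381])
    w=[m-n*.013,m-n*.013+d*.110,m+n*.013+d*.110,m+n*.013,m+n*.039,m-n*.039]
    q=proj("scene",np.array([[*v,.165] for v in w]));q=((q-[x0,y0]+.5)*k-.5).astype(int)
    cv2.polylines(c,[q],True,(0,0,255),1)
    cv2.imwrite(out,c)
E
python3 - <<'E'
from h import *
overlay(cv2.imread("pics/s14b.png"),90,65,210,160,6,"pics/ov14.png")
E
```

```text
(no output)
```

View pics/ov14.png

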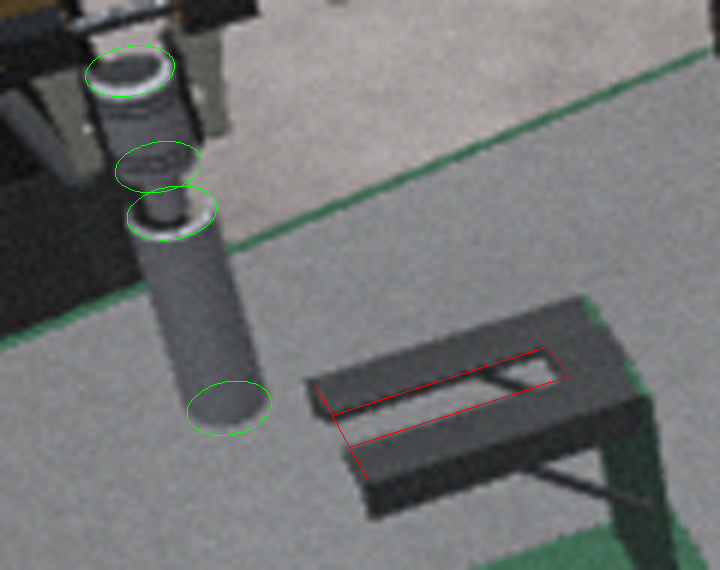

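The overlay matches both the drift and the rail, so a drift nose at TCP − 0.143 holds. I'll lower outside the mouth to TCP z = 0.183.

{"api": "play_rows", "payload": {"series": [[[-1,0.06,0.6,0.13,0],[-1,0,0.8,0,0],[-1,0,0.8,0,0],[-1,0,0.8,0,0],[-1,0,0.8,0,0],[-1,0,0.8,0,0],[-1,0,0.8,0,0],[-1,0,0.7,0,0],[-1,0,0.3,0,0],[-1,0,0,0,0]]]}}

```text
time_s: 23.15
tcp_pos: [0.6434, -0.3876, 0.183]
ee_rot: [-0.176, -2.135, 2.133]
wrist_force: [-0.1, -0.4, -5.0]
opening: 0.0348
```

```bash
python3 - <<'E'
from h import *
need([.643,-.389,.183],170.2)
s=imaging.snapshot("scene")[:,:,::-1].copy()
overlay(s,90,90,210,190,6,"pics/ov15.png")
need([.5,-.364,.183],170.2)
E
```

```text
t 23.15 tcp [ 0.6434 -0.3876  0.183 ] F [-0.1397 -0.4275 -5.0212] open 0.0348 q6 0.12
heading deg 170.49686834739208 tool y [-0.0017  0.0007 -1.    ]
tool units now: [ 0.0076 -0.0013  0.0561]
turn about y: 0.005181330106946103 then units: [ 0.0073 -0.0013  0.0561]
t 23.2 tcp [ 0.644  -0.3882  0.1843] F [ 0.0201 -0.9658 -4.3013] open 0.0355 q6 0.12
heading deg 170.49215935641874 tool y [-0.     -0.0003 -1.    ]
tool units now: [ 5.8391  0.0523 -0.0032]
turn about y: 0.005099142710014437 then units: [5.839  0.0523 0.0265]
```

View pics/ov15.png

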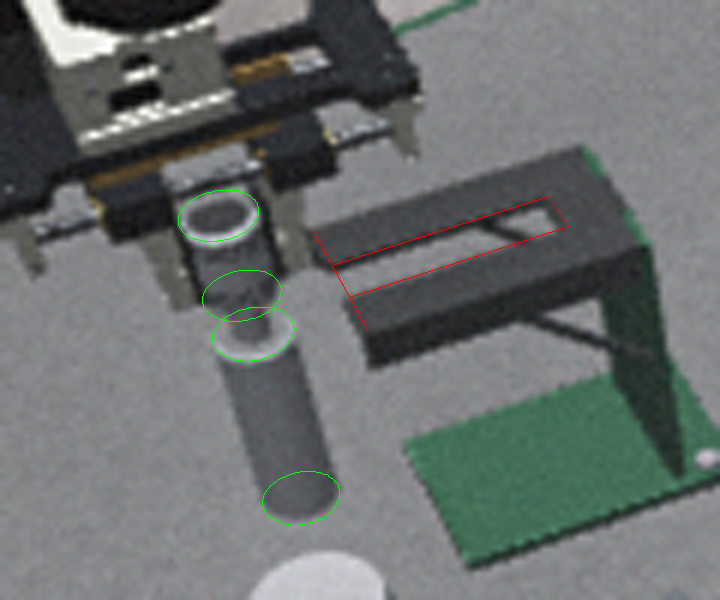

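{"api": "play_rows", "payload": {"series": [[[-1,0.2,0.05,0,0],[-1,0.3,0,0,0],[-1,0.3,0,0,0],[-1,0.3,0,0,0],[-1,0.3,0,0,0],[-1,0.3,0,0,0],[-1,0.3,0,0,0],[-1,0.3,0,0,0],[-1,0.2,0,0,0],[-1,0.1,0,0,0]]]}}

```text
time_s: 24.2
tcp_pos: [0.5791, -0.3778, 0.1827]
ee_rot: [-0.179, -2.134, 2.134]
wrist_force: [0.5, 0.3, -5.9]
opening: 0.0355
```

```bash
python3 - <<'E'
from h import *
s=imaging.snapshot("scene")[:,:,::-1].copy()
overlay(s,90,90,210,190,6,"pics/ov16.png")
need([.5,-.364,.183],170.2)
E
```

```text
t 24.25 tcp [ 0.5791 -0.3778  0.1828] F [-1.2526 -0.3787 -4.7516] open 0.0353 q6 0.13
heading deg 170.4226447553349 tool y [ 0.0001  0.     -1.    ]
tool units now: [ 3.2101 -0.0096 -0.0184]
turn about y: 0.003885884042890808 then units: [ 3.2102 -0.0096 -0.0059]
```

View pics/ov16.png

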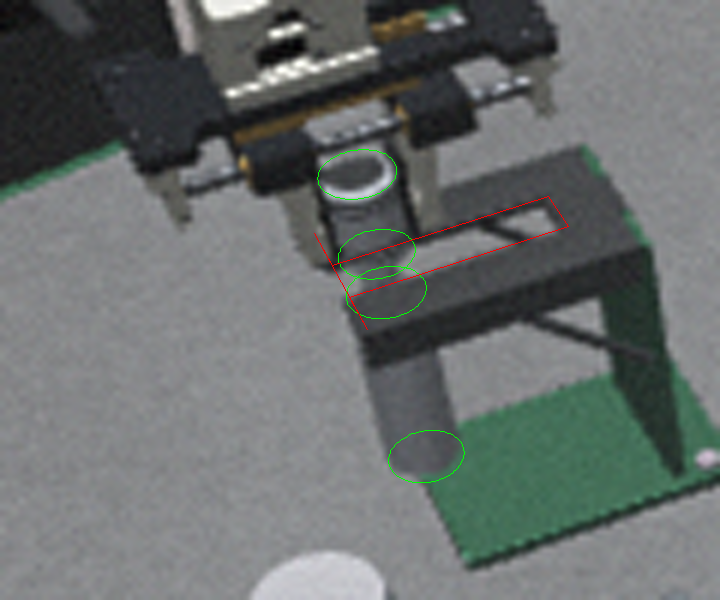

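{"api": "play_rows", "payload": {"series": [[[-1,0.3,0,0,0],[-1,0.4,0,0,0],[-1,0.4,0,0,0],[-1,0.4,0,0,0],[-1,0.4,0,0,0],[-1,0.4,0,0,0],[-1,0.4,0,0,0],[-1,0.3,0,0,0],[-1,0.1,0,0,0],[-1,0,0,0,0]]]}}

```text
time_s: 25.25
tcp_pos: [0.503, -0.365, 0.1828]
ee_rot: [-0.179, -2.134, 2.135]
wrist_force: [-0.4, -0.6, -5.0]
opening: 0.0351
```

```bash
python3 - <<'E'
from h import *
s=imaging.snapshot("scene")[:,:,::-1].copy();t=imaging.snapshot("top")[:,:,::-1].copy()
overlay(s,110,70,230,170,6,"pics/ov17.png");crop(t,370,120,470,220,6,"pics/t17.png")
need([.5,-.364,.174],170.2)
E
```

```text
t 25.35 tcp [ 0.5036 -0.3651  0.1827] F [ 0.111  -0.7288 -4.9915] open 0.0351 q6 0.15
heading deg 170.43878431969142 tool y [ 0.0004 -0.0003 -1.    ]
tool units now: [ 0.1488  0.3463 -0.0195]
turn about y: 0.0041675725807501784 then units: [ 0.1489  0.3463 -0.0189]
```

View pics/ov17.png

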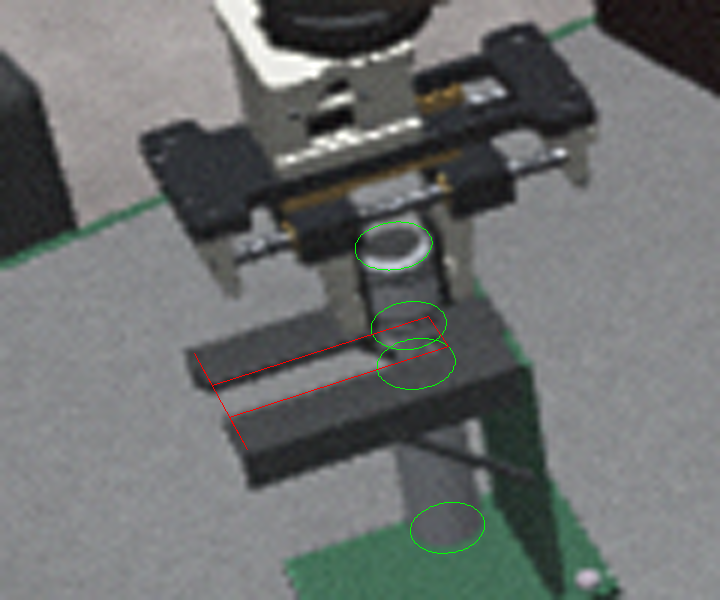

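View pics/t17.png

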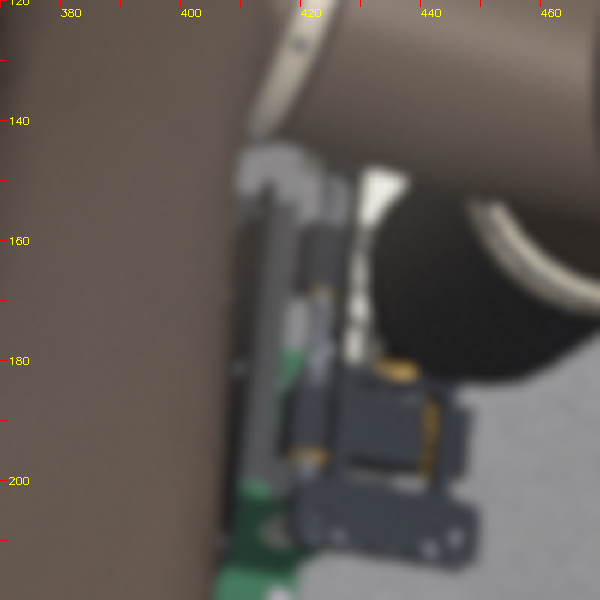

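{"api": "play_rows", "payload": {"series": [[[-1,0.07,0,0,0],[-1,0.07,0,0,0],[-1,0,0.1,0,0],[-1,0,0.1,0,0],[-1,0,0.08,0,0],[-1,0,0.06,0,0],[-1,0,0.02,0,0],[-1,0,0,0,0],[-1,0,0,0,0],[-1,0,0,0,0]]]}}

```text
time_s: 26.35
tcp_pos: [0.5016, -0.365, 0.1744]
ee_rot: [-0.182, -2.135, 2.138]
wrist_force: [4.4, -1.7, -3.3]
opening: 0.035
```

```bash
python3 - <<'E'
from h import *
need([.5,-.364,.174],170.2)
s=imaging.snapshot("scene")[:,:,::-1].copy()
overlay(s,110,70,230,170,6,"pics/ov18.png")
E
```

```text
t 26.35 tcp [ 0.5016 -0.365   0.1744] F [ 4.4217 -1.7162 -3.3095] open 0.035 q6 0.15
heading deg 170.46545888244626 tool y [ 0.0034 -0.0016 -1.    ]
tool units now: [ 0.0684  0.0152 -0.0285]
turn about y: 0.004633131527351786 then units: [ 0.0685  0.0152 -0.0282]
```

View pics/ov18.png

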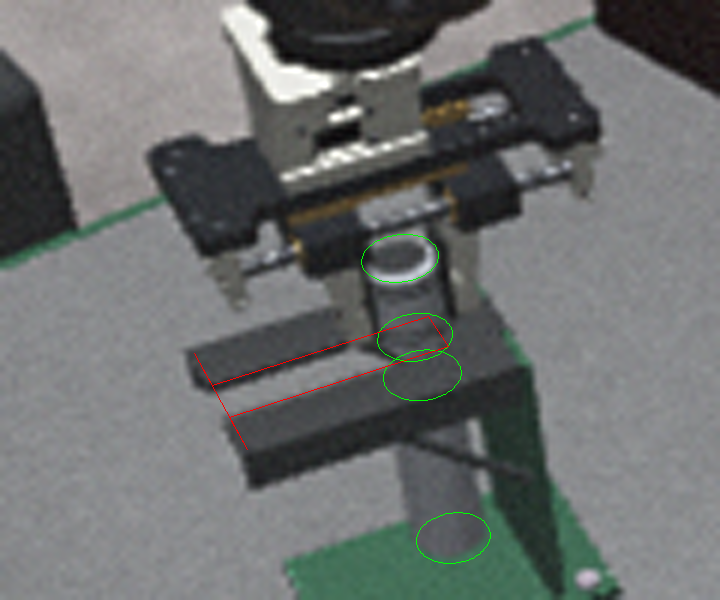

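Contact along the slot (Fx +4 N) shows the neck has met the closed end. I'll back off by 2 mm to relieve the load, settle and release.

{"api": "play_rows", "payload": {"series": [[[-1,-0.08,0,0,0],[-1,0,0.04,0,0],[-1,0,0.02,0,0],[-1,0,0,0,0],[-0.1,0,0,0,0],[-0.1,0,0,0,0],[-0.1,0,0,0,0],[0.2,0,0,0,0],[0.2,0,0,0,0],[0.2,0,0,0,0]]]}}

```text
time_s: 27.4
tcp_pos: [0.5016, -0.3648, 0.1719]
ee_rot: [-0.178, -2.134, 2.134]
wrist_force: [0.4, 0.0, 0.4]
opening: 0.0519
```

```bash
python3 - <<'E'
from h import *
need([.5,-.364,.174],170.2)
s=imaging.snapshot("scene")[:,:,::-1].copy()
overlay(s,110,70,230,170,6,"pics/ov19.png")
E
```

```text
t 27.4 tcp [ 0.5016 -0.3648  0.1719] F [0.3913 0.0452 0.4174] open 0.0519 q6 0.15
heading deg 170.42896790659532 tool y [-0.0004  0.0001 -1.    ]
tool units now: [ 0.0692 -0.0839 -0.019 ]
turn about y: 0.0039962438514873355 then units: [ 0.0693 -0.0839 -0.0187]
```

View pics/ov19.png

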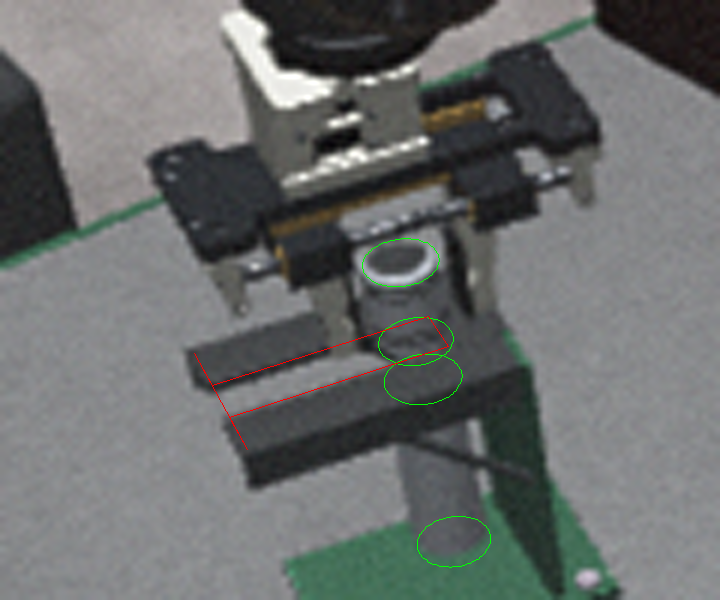

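Released: the drift stands in the slot by its knob, and the forces are zero. I'll retreat upward and check.

{"api": "play_rows", "payload": {"series": [[[0.4,0,0,0,0],[0.4,0,-0.2,0,0],[0.4,0,-0.4,0,0],[0.4,0,-0.6,0,0],[0.4,0,-0.8,0,0],[0.4,0,-1,0,0],[0.4,0,-1,0,0],[0.4,0,-1,0,0],[0.4,0,-1,0,0],[0.4,0,-0.5,0,0]]]}}

```text
time_s: 28.45
tcp_pos: [0.5022, -0.3652, 0.3381]
ee_rot: [-0.183, -2.134, 2.138]
wrist_force: [-0.0, -0.2, 0.1]
opening: 0.0608
```

{"api": "play_rows", "payload": {"series": [[[0.4,0,0,1,0],[0.4,0,0,1,0],[0.4,0,0,1,0],[0.4,0,0,1,0],[0.4,0,0,1,0],[0.4,0,0,1,0],[0.4,0,0,0.5,0],[0.4,0,0,0,0],[0.4,0,0,0,0],[0.4,0,0,0,0]]]}}

```text
time_s: 29.45
tcp_pos: [0.475, -0.5242, 0.3348]
ee_rot: [-0.178, -2.135, 2.135]
wrist_force: [0.4, 0.9, 0.3]
opening: 0.0612
```

```bash
python3 - <<'E'
from h import *
s=imaging.snapshot("scene")[:,:,::-1].copy();t=imaging.snapshot("top")[:,:,::-1].copy()
crop(s,120,80,320,230,4,"pics/s20.png");crop(t,350,110,470,230,5,"pics/t20.png");cv2.imwrite("pics/sc20.png",s);cv2.imwrite("pics/tp20.png",t)
print(arm.get_state()["wrist_force"],arm.get_state()["tcp_pos"],arm.get_state()["time_s"])
E
```

```text
[-0.3349 -0.8093 -0.3802] [ 0.4751 -0.5242  0.3351] 29.55
```

View pics/s20.png

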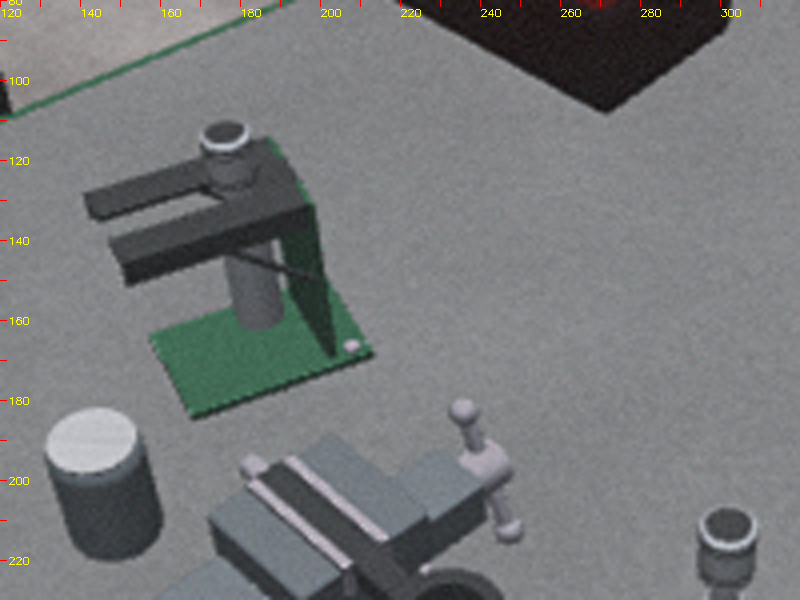

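View pics/t20.png

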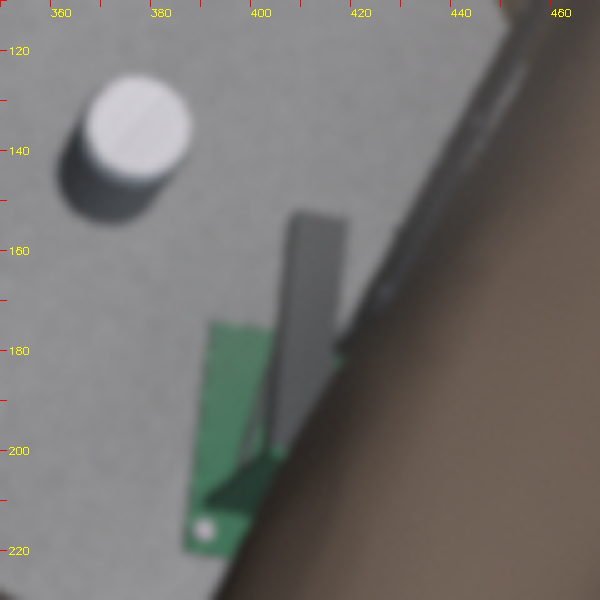

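View pics/sc20.png

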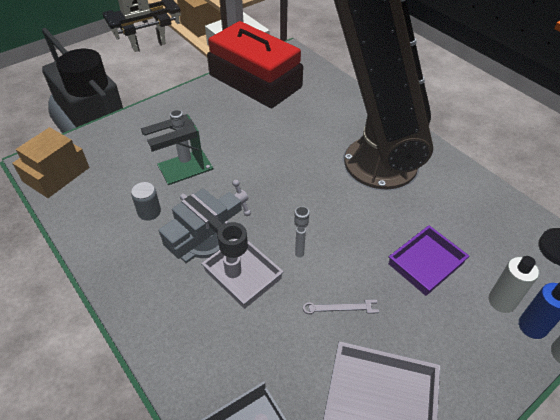

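```bash
python3 - <<'E'
from h import *
p=unproj("scene",(176,113.75),.213);print(p)
q=unproj("scene",(120+256/4,80+320/4-1),.031);print("nose approx",q)
h=np.array([.5,-.364]);d=np.array([-.985,.17])
v=p[:2]-h;print("along",v@d,"across",v@np.array([-d[1],d[0]]))
E
```

```text
[ 0.5046 -0.3615  0.213 ]
nose approx [ 0.5037 -0.3684  0.031 ]
along -0.0040689881637129945 across -0.00319836384311534
```

```bash
python3 -c "
from workcell import arm
print(arm.finish_job())"
```

```text
the job is handed in; nothing more can be done
None
```

I did the whole job and handed it in at about 29.6 s of the 69 s. The hand-in gives no verdict, so the result rests on my own checks.

- **Tray:** I slid it under the eye, gripping its rim. Its centre ended about 26 mm left of the bore along its own y and about 4 mm off in x, both within the limits.
- **Sleeve:** The wide-barrelled drift pushed it through with about 10 N. The last picture shows it standing upright in the tray, and the gripper stayed well above it throughout.
- **Drift:** I drew it out, entered it at the rail's open end and slid it in until the neck met the closed end (a 4 N contact). I then eased back slightly and let it hang by its knob.
- **Other objects:** The thin drift, can and wrench look unmoved in the last picture, and the arm is clear of everything.

In the last scene-camera check the knob reads about 4 mm short of home along the slot and 3 mm across, with a lean of about 0.04 rad. All three are within the limits. The top view could not confirm it because the arm hid the rail. The two cameras also disagreed by 2 to 5 mm in x throughout; I used their average for the bore, drift and rail.

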